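Put the brass weight back in its latched case

TASK

Press the thumb latch on the front of the weight case so that its sprung lid pops open, stand the loose brass weight that fits in the empty recess, then push the lid down until it snaps shut and stays shut. Feel your way on the latch and the lid: the thumb latch takes only a light press and neither may be forced. Leave everything else on the bench where it is.

Things in the scene. Friction and masses are not known exactly. Their poses are not given: they have to be found in the camera images.
- case: Weight case fixed to the bench: tin-clad wooden base 100 mm (its x) by 110 mm (its y) by 40 mm high, with a hinged tin lid. Origin at the centre of the underside; its -x side, with the latch, is the front and faces roughly towards the robot; z is up. The base's flat top (the deck, seen when the lid is open) is 40 mm above the origin.
- recess (a point): Centre of the mouth of the empty round recess, level with the deck, 10 mm in front of the case's centre. The recess is 32 mm wide and 16 mm deep with a 3 mm chamfered mouth, for a 28 mm weight.
- latch_spot (a point): Nominal place to press the thumb latch: the top of the round steel bar (10 mm thick, 26 mm long, along the case's y) across its tongue, 36 mm in front of the case's front wall, 37.5 mm above its underside. The latch block is screwed on through slots: the real bar lies anywhere from 2.5 mm above to 2.5 mm below this point, which the reading does not show, so find it by touch.
- thumb_latch (a joint): Rotation of the sprung thumb latch (rad): 0 at rest, grows as the tongue is pressed down about a pivot 29 mm nearer the case than latch_spot; stop at 0.265 (about 7.7 mm down at latch_spot). The hook lets the lid go at about 0.22 (about 6.5 mm down) with about 2 N; at the stop the force climbs steeply, several N per mm, so press slowly. More than 12 N on the latch is forcing it.
- case_lid (a joint): Lid angle (rad): 0 to 0.07 shut and latched (some play); let go, a light spring swings it up and away from the robot to its stop at 1.7 and always reopens it when not latched. To latch, its front is pushed down to 0 over the hook: a rising push of up to about 10 N near the front edge, then it gives and drops onto its stop, so move slowly there. More than 20 N forces the lid.
- lid_hinge (a point): Middle of the lid's hinge line, along the case's y axis, at the rear (+x) upper edge of the base: 50 mm behind the case's centre, 40 mm above its underside.
- lid_front (a point): Point on the lid's outer (top) face, centred across, 85 mm from the hinge (15 mm behind the front edge). The lid is a hollow tin shell 100 mm by 110 mm by 31 mm high: the outer face lies 31 mm off the plane through the hinge. The point's own z axis points out of the outer face, its -x axis towards the lid's free edge. With the lid open the outer face looks away from the robot.
- weight_center (a point): Centre (half-way up) of the loose brass weight that fits: plain upright cylinder 28 mm across, 40 mm high, about 0.2 kg. Seated it stands 24 mm proud of the deck.
- big_weight: Bystander: a similar brass cylinder, 40 mm across and 40 mm high, too wide for the recess. Origin under its centre. It and the right weight may have changed places.
- queen: Bystander: green resin chess queen, 36 mm across, 87 mm tall, origin under its centre.
- king_crown: Bystander: bone top of a king with a cross, 30 mm across, 43 mm tall, origin under its centre.
- spokeshave: Bystander: steel spokeshave, 270 mm long along its y, 35 mm high, origin under its centre.
- template: Bystander: flat wooden template shaped like a bishop's profile, 110 mm by 44 mm by 6 mm, origin under its middle.
- tin: Bystander: screw-top tin canister with its lid half turned, 72 mm across, 78 mm tall, origin under its centre.
- pawn_blank: Bystander: pale wooden pawn, 28 mm across, 50 mm tall, origin under its centre.

How it is judged:
On the way, in this order (a step that is already met when the one before it is completed fails the run):
1. the thumb latch has let the lid spring open (value of joint case_lid above 1.2 rad), for 0.1 s.
2. the weight stands fully down in the recess with the lid open, and is let go (horizontal distance between weight_center and recess below 0.005 m and z of weight_center in the frame of recess below 0.0065 m and angle between weight_center's own z axis and vertical below 0.1 rad and value of joint case_lid above 1 rad and contact force between each of the arm, the fingers and weight below 0.1 N), for 0.2 s.
At the end, for the whole second after the job is handed in: The lid is shut and stays latched by itself (angle under 0.08 rad, at rest), with the 28 mm weight upright and fully down in the recess (within 5 mm of its centre and 2.5 mm of its floor) (value of joint case_lid below 0.08 rad and velocity of joint case_lid below 0.05 rad/s and horizontal distance between weight_center and recess below 0.005 m and z of weight_center in the frame of recess below 0.0065 m and angle between weight_center's own z axis and vertical below 0.1 rad); the robot touches nothing.
It fails at once if the thumb latch is forced (more than 12 N) (contact force between any of the arm, the fingers and thumb_latch above 12 N).
It fails at once if the lid is forced (more than 20 N) (contact force between any of the arm, the fingers and case_lid above 20 N).
It fails at once if something else on the bench is disturbed (moved more than 20 mm) (distance of any of queen, king_crown, spokeshave, template, tin, pawn_blank, big_weight from where it was at the start of the episode above 0.02 m).
It also fails if it takes over 72 s, if anything falls off the work surface, if the arm or the gripper's body presses on something with over 40 N, if the wrist force passes 120 N, or if a joint passes its speed limit or range.

ROBOT

A 6-joint arm with a two-finger parallel gripper is mounted at the origin on the work surface. World frame = base frame: x ahead of the robot, y to its left, z up, the work surface at z = 0. Lengths are in m, angles in rad, forces in N, time in s.
With the tool pointing down it reaches from about 0.275 to 0.85 m from the base axis. Payload 19 kg.
Tool frame: the origin (TCP) lies between the finger pads; the fingertips stand 25 mm ahead of it and the grasp point (between the pads) lies 6 mm ahead of it; z points along the fingers, y is the direction in which the jaws open and shut (so a half turn about z gives the same grasp; the last joint's range is limited). The gripper opens to 85 mm and grips with 20 to 120 N. Pads are 22 mm wide; open, the fingers measure 114 mm over their backs; the gripper's body (76 mm by 85 mm) begins 54 mm behind the grasp point. The pads swing forward as they close: fully open they stand 13 mm farther back than shut.
Start: joints at [-1.369, 0.15, 1.437, -0, 1.554, -0.134], TCP at [0.189, -0.543, 0.256] pointing down, gripper open.
Joint ranges: [-2.8, 2.8], [-0.68, 2.1], [0.12, 2.68], [-1.39, 4.53], [0.16, 2.79], [-2.81, 2.81]. Speed limits (rad/s): [1.89, 1.89, 2.22, 3.01, 3.01, 3.01].

INTERFACE

Orientations are given as a unit quaternion [x, y, z, w].
In Python, from cell import * gives the robot as it stands.
- The arm moves only by the tool step_arm, never from a script. Its argument "increments" is a list of rows, each an object of numbers: "dx", "dy", "dz": the shift along the world's x, y, z in m; "wx", "wy", "wz": the turn, a rotation vector about the world's x, y, z in degrees. In form: [{"dx": .., "dy": .., "dz": .., "wx": .., "wy": .., "wz": ..}, ...]. A call has 1 to 8 rows; each row is the pose to reach, as a shift and turn from the pose commanded when the call began; what a row does not reach only later rows make up. A row lasts 1/10 s, in which the tool goes at most 50 mm and 8.59 degrees, less where a joint would pass 70% of its speed; a pose out of reach is approached as far as the arm can. A call with a gripper value outside its range is refused whole. "claw" is the closure, from 0 (fully open) to 1 (shut), set as the call begins (left out, the last holds). The fingers move at their own pace and stop on an object; "newtons" is the grip in N (left out, the last holds). Time passes only in rows, so rows that repeat a pose let the fingers close. It gives the time, the measured TCP pose, the force and the opening at its end, in the units of the state.
- read_state(): the state, without advancing time (a new reading comes with each control period).
- snapshot(name): name is "scene" or "top" or "wrist"; returns a dict with "color" (384x512x3 uint8, red, green, blue), "depth" (384x512 float32, m along the optical axis (not along the pixel's ray), 0 where there is no reading), "vfov" (degrees; the focal length in pixels is half the picture's height over the tangent of half this angle, whatever the lens; pixels are square), "cx", "cy" (the principal point, pixels), "eye" and "attitude" of the camera in the world. Camera axes: x right, y up, looking along -z (the intrinsics and any distortion apply to the point x, -y, -z); pixel columns grow to the right and rows downward; lengths in m; the calibration is good to about 2 mm. The wrist camera is an equidistant fisheye: a pixel r from the principal point sees the ray r / f radians off the axis. A picture is of the moment at which its call begins.
- close_job(): hands the job in, once; it reports no verdict.
The state is a dict: "t": time; "q": joint angles; "qd": joint speeds; "tau": joint torques, N m; "tool_pos": TCP position; "eef_rot": TCP orientation; "wrist_force": force on the tool from outside, world axes, zero at the start; "moment": the same for the moment, N m; "opening": finger opening in m.
Only numpy, scipy, OpenCV 4.12 (cv2) and the standard library are available. Lean on these libraries where they do the work, as an engineer would, in place of code of your own. Each camera call takes 0.05 s, during which the arm holds its last target.

## Working session

There is one attempt and no reset: what is moved stays moved. The work goes in short steps, Python scripts to look and compute and a tool call to move; the robot and the scene stay as the last step left them, time stands still between calls to the robot, and variables do not carry over. Pictures are saved under pics/ and viewed, and the job is handed in when it is done.

Besides the shell and the picture viewer there is one more tool, called after "Call:" as name([rows], argument=value, ...), one row to a line, values as JSON. step_arm: Moves the arm, as the interface text tells. Its arguments: {"type":"object","properties":{"increments":{"type":"array","items":{"type":"object","properties":{"dx":{"type":"number"},"dy":{"type":"number"},"dz":{"type":"number"},"wx":{"type":"number"},"wy":{"type":"number"},"wz":{"type":"number"}}}},"claw":{"type":"number"},"newtons":{"type":"number"}},"required":["increments"]}

```bash
mkdir -p pics; cat > h.py <<'E'
from cell import *
import numpy as np, cv2
from scipy.spatial.transform import Rotation as R
def snap(n,fn):
    s=snapshot(n); cv2.imwrite('pics/'+fn+'.png',cv2.cvtColor(s['color'],cv2.COLOR_RGB2BGR)); np.savez('pics/'+fn+'.npz',**{k:np.asarray(v) for k,v in s.items()}); return s
def load(fn): return dict(np.load('pics/'+fn+'.npz'))
def rot(s):
    a=np.asarray(s['attitude']); return a if a.shape==(3,3) else R.from_quat(a).as_matrix()
def cloud(s):
    # pinhole only
    h,w=s['depth'].shape; f=h/2/np.tan(np.radians(float(s['vfov']))/2)
    u,v=np.meshgrid(np.arange(w),np.arange(h)); d=s['depth']
    p=np.stack([(u-s['cx'])/f*d,-(v-s['cy'])/f*d,-d],-1)
    P=p@rot(s).T+np.asarray(s['eye']); P[d==0]=np.nan; return P
E
python3 - <<'E'
from h import *
for n in ['scene','top','wrist']:
    s=snap(n,n+'0'); print(n,s['vfov'],s['cx'],s['cy'],s['eye'],s['attitude'],(s['depth']>0).mean(), {k for k in s})
print(read_state())
E
```

```text
scene 57.99306657741286 256.8284573098837 188.57455842125128 [1.20091925 0.37165509 0.58360438] [0.22543563 0.42071481 0.76219717 0.4373023 ] 0.9959513346354166 {'attitude', 'eye', 'cx', 'vfov', 'color', 'cy', 'depth'}
top 48.073258855941056 254.54039387216713 192.0019743187451 [ 0.41356801 -0.02502302  1.1605371 ] [ 0.04319356 -0.05573335 -0.70184355  0.70883266] 0.9960734049479166 {'attitude', 'eye', 'cx', 'vfov', 'color', 'cy', 'depth'}
wrist 65.70646984690485 254.70731146843002 190.67891721746952 [ 0.26624223 -0.51653555  0.372551  ] [-0.13060387  0.09328385 -0.57143993  0.80479635] 0.9960734049479166 {'attitude', 'eye', 'cx', 'vfov', 'color', 'cy', 'depth'}
{'t': 0.15, 'q': array([-1.36899417e+00,  1.50880545e-01,  1.43783359e+00, -2.01918236e-05,
        1.55377478e+00, -1.34003147e-01]), 'qd': array([ 0.00207352, -0.00089345, -0.00171219,  0.00033391,  0.00022761,
       -0.00093895]), 'tau': array([ 3.33266413e-03, -7.13384628e+01, -5.71036577e+01, -1.33436379e-04,
        7.27609004e-03,  3.76179855e-06]), 'tool_pos': array([ 0.18942365, -0.54274721,  0.2558338 ]), 'eef_rot': array([ 9.85937304e-01,  1.67115023e-01, -2.52770143e-05, -4.47529399e-04]), 'wrist_force': array([0.51403239, 0.4279297 , 0.2261038 ]), 'moment': array([-0.02524306,  0.01217414, -0.01619607]), 'opening': 0.0853136287392168}
```

View pics/top0.png

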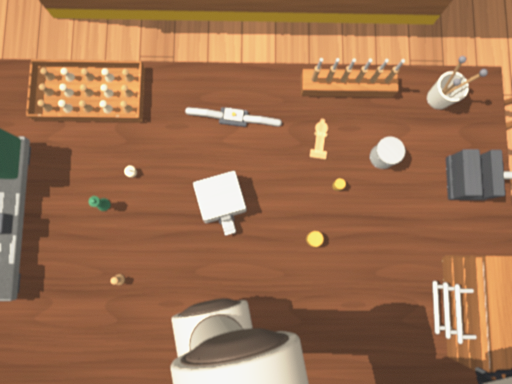

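View pics/scene0.png

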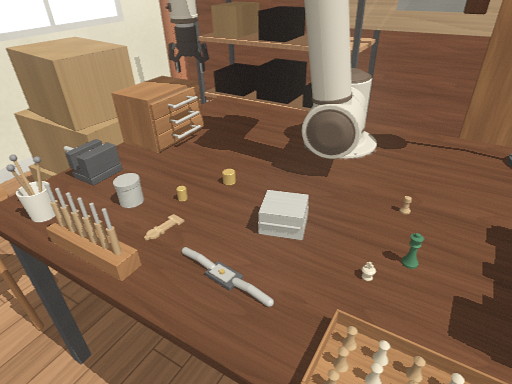

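View pics/wrist0.png

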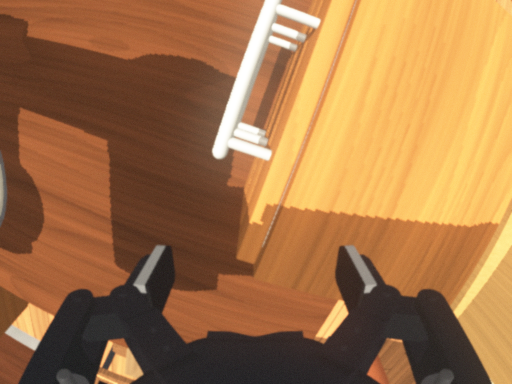

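The top view shows the case at about (220,197) with its latch tongue at (228,227). The two brass weights are at (340,184), the smaller, and (315,239). Next I measure them.

```bash
cat > m0.py <<'E'
from h import *
s=load('top0');P=cloud(s);c=s['color'];hsv=cv2.cvtColor(c,cv2.COLOR_RGB2HSV)
Z=P[...,2]
print('bench z',np.nanmedian(Z[250:300,20:160]), np.nanmedian(Z[140:180,260:300]))
for (u,v) in [(340,184),(315,239)]:
    w=np.zeros(Z.shape,bool);w[v-16:v+16,u-16:u+16]=1
    m=w&(Z>0.036)&(Z<0.046)
    q=P[m]; ctr,rad=cv2.minEnclosingCircle(q[:,:2].astype(np.float32))
    print((u,v),m.sum(),q.mean(0),np.median(q[:,2]),ctr,rad, 'area diam',)
w=np.zeros(Z.shape,bool);w[150:250,180:260]=1
m=w&(Z>0.062)
q=P[m];r=cv2.minAreaRect(q[:,:2].astype(np.float32));print('lid',m.sum(),np.median(q[:,2]),r,q.mean(0)); print(cv2.boxPoints(r))
m=w&(Z>0.02)&(Z<0.055); 
q=P[m];r2=cv2.minAreaRect(q[:,:2].astype(np.float32));print('low',m.sum(),q.min(0),q.max(0),r2,q.mean(0))
for z in np.arange(0.01,0.085,0.005): print(round(z,3),((w)&(Z>z)&(Z<=z+.005)).sum())
vv,uu=np.nonzero(w&(Z>0.03)&(Z<0.045))
t=w&(Z>0.025)&(Z<0.055); t[:212]=0
q=P[t];print('tongue',cv2.minAreaRect(q[:,:2].astype(np.float32)),q.mean(0),np.median(q[:,2]))
big=cv2.resize(c[140:260,170:360],None,fx=4,fy=4,interpolation=cv2.INTER_CUBIC);cv2.imwrite('pics/crop0.png',cv2.cvtColor(big,cv2.COLOR_RGB2BGR))
E
python3 m0.py
```

```text
bench z 0.0003840844224810569 0.000949779987365118
(340, 184) 83 [ 0.59562418 -0.26898991  0.04074657] 0.04069180625930979 (0.596028745174408, -0.2695266604423523) 0.014185694046318531 area diam
(315, 239) 176 [ 0.45040906 -0.2026002   0.04083924] 0.04073234555996763 (0.450560986995697, -0.20266102254390717) 0.020066553726792336 area diam
lid 1708 0.07277304675646734 ((0.5511094331741333, 0.04581707715988159), (0.11226755380630493, 0.11006449908018112), 16.980716705322266) [0.55544329 0.04722187 0.07269072]
[[ 0.48135075  0.08205624]
 [ 0.5134951  -0.0232098 ]
 [ 0.6208681   0.00957792]
 [ 0.5887238   0.11484395]]
low 281 [ 0.46118613 -0.01973643  0.02013121] [0.62377858 0.10941577 0.0546832 ] ((0.5372488498687744, 0.040392082184553146), (0.1547902226448059, 0.11073397099971771), 16.572711944580078) [0.49742571 0.02745635 0.03679948]
0.01 5
0.015 4
0.02 6
0.025 10
0.03 116
0.035 94
0.04 20
0.045 16
0.05 19
0.055 20
0.06 25
0.065 166
0.07 1261
0.075 263
0.08 0
0.085 0
tongue ((0.4844353497028351, 0.03122585453093052), (0.04832582548260689, 0.09788056463003159), 16.930700302124023) [0.48941023 0.02876037 0.03669805] 0.035004408021946154
```

```bash
python3 - <<'E'
from h import *
s=load('scene0');P=cloud(s);Z=P[...,2]
w=np.zeros(Z.shape,bool);w[180:245,245:325]=1
m=w&(Z>0.066)
q=P[m];r=cv2.minAreaRect(q[:,:2].astype(np.float32));print('lid',m.sum(),np.median(q[:,2]),r)
for (u,v) in [(182,193),(229,177)]:
    w=np.zeros(Z.shape,bool);w[v-14:v+14,u-14:u+14]=1
    q=P[w&(Z>0.0375)&(Z<.045)];print(len(q),q.mean(0),cv2.minEnclosingCircle(q[:,:2].astype(np.float32)))
E
```

```text
lid 1111 0.07318639701845009 ((0.5579789876937866, 0.04884780943393707), (0.10386933386325836, 0.11017785221338272), 16.752004623413086)
47 [ 0.59799646 -0.26680521  0.04099701] ((0.5972183346748352, -0.2688133716583252), 0.014762362465262413)
73 [ 0.45368753 -0.19968815  0.04124177] ((0.4533703625202179, -0.20060254633426666), 0.02013317681849003)
```

View pics/crop0.png

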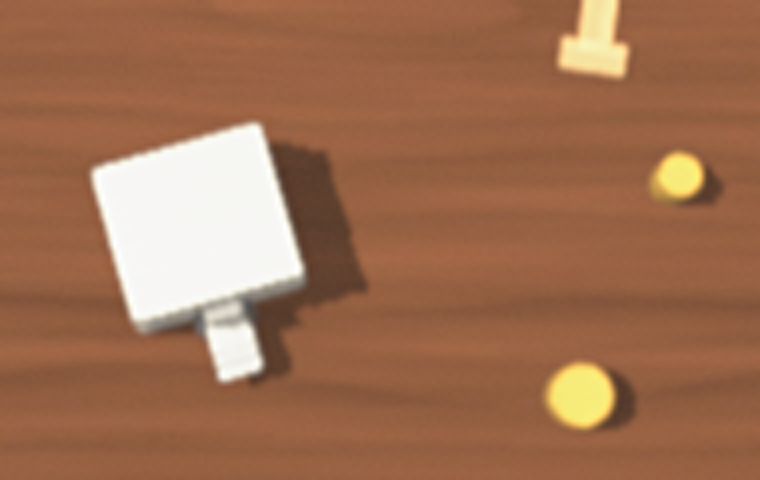

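```bash
python3 - <<'E'
from h import *
a=np.radians(16.9);ex=np.array([np.cos(a),np.sin(a)]);ey=np.array([-ex[1],ex[0]])
for n,box in [('top0',(150,250,180,260)),('scene0',(170,250,245,325))]:
    s=load(n);P=cloud(s);Z=P[...,2]
    w=np.zeros(Z.shape,bool);w[box[0]:box[1],box[2]:box[3]]=1
    q=P[w&(Z>0.066)]
    A=np.c_[q[:,:2]@ex,q[:,:2]@ey,np.ones(len(q))];k=np.linalg.lstsq(A,q[:,2],rcond=None)[0]
    for _ in range(5):
        r=abs(A@k-q[:,2]);g=r<.002;k=np.linalg.lstsq(A[g],q[g,2],rcond=None)[0]
    print(n,'plane',k,g.mean(),'z at center',k@[.5561*ex[0]+.048*ex[1],.5561*ex[1]*-0+ (np.array([.556,.048])@ey),1])
    q=q[g];x=q[:,:2]@ex;y=q[:,:2]@ey
    print('x',np.percentile(x,[0,.5,2,98,99.5,100]),'y',np.percentile(y,[0,.5,2,98,99.5,100]))
    xx=(np.percentile(x,.5)+np.percentile(x,99.5))/2;yy=(np.percentile(y,.5)+np.percentile(y,99.5))/2
    C=xx*ex+yy*ey;print('ctr',C)
    q=P[w&(Z>0.015)&(Z<0.055)];x=q[:,:2]@ex-xx;y=q[:,:2]@ey-yy
    if n=='top0':
        m=(x<-.056)&(abs(y)<.03)
        for i in np.argsort(x[m]): print(np.round([x[m][i],y[m][i],q[m][i,2]],4),end=' ')
E
```

```text
top0 plane [-0.02268604 -0.00098174  0.08519419] 0.6552132701421801 z at center 0.07292034222864519
x [0.49640862 0.49732959 0.49874409 0.59484129 0.59607542 0.59677544] y [-0.17130221 -0.17048414 -0.16858543 -0.06369218 -0.06194806 -0.06137352]
ctr [0.55687666 0.04773047]
[-0.0983  0.005   0.0303] [-0.0981 -0.0032  0.0321] [-0.098  -0.0115  0.0354] [-0.0977  0.0074  0.0331] [-0.0974 -0.0008  0.0326] [-0.0971 -0.009   0.0339] [-0.097   0.0099  0.0339] [-0.0968  0.0017  0.0356] [-0.0965 -0.0065  0.0359] [-0.0961  0.0125  0.031 ] [-0.096   0.0042  0.0348] [-0.0955 -0.004   0.0317] [-0.0953  0.0067  0.0344] [-0.0952 -0.0122  0.0311] [-0.095  -0.0015  0.0346] [-0.0946 -0.0097  0.0328] [-0.0945  0.0092  0.034 ] [-0.0943  0.0009  0.0362] [-0.0939 -0.0072  0.0338] [-0.0937  0.0118  0.032 ] [-0.0934  0.0035  0.0328] [-0.0932 -0.0047  0.0336] [-0.0928 -0.0129  0.0324] [-0.0926  0.0061  0.0321] [-0.0925 -0.0022  0.0343] [-0.0924 -0.0105  0.0387] [-0.0918  0.0086  0.0312] [-0.0915 -0.008   0.0362] [-0.0915  0.0004  0.0303] [-0.0911  0.0027  0.0357] [-0.091   0.0111  0.0301] [-0.0907 -0.0054  0.
[... 3299 characters left out ...]
 0.0433] [-0.0623 -0.0108  0.0339] [-0.0623 -0.0002  0.0384] [-0.062  -0.0191  0.0338] [-0.0619  0.0188  0.0357] [-0.0611 -0.0165  0.0324] [-0.0606  0.0132  0.0322] [-0.0603 -0.014   0.0316] [-0.0601  0.0157  0.0345] [-0.0593  0.0182  0.0346] [-0.059  -0.0173  0.0368] [-0.0589 -0.0197  0.0269] [-0.0579 -0.0148  0.0328] [-0.0575 -0.0123  0.0363] [-0.0572  0.0151  0.0307] [-0.0568  0.0175  0.0339] [-0.0567 -0.0181  0.0393] scene0 plane [-0.02217921 -0.0009917   0.08530846] 0.9144914491449145 z at center 0.07331251795256202
x [0.49610491 0.49780119 0.4993898  0.59684722 0.59842446 0.60010759] y [-0.17047502 -0.16986303 -0.16793542 -0.06241116 -0.06083648 -0.06043497]
ctr [0.55797422 0.04896939]
```

Call:
step_arm([
  {"dx":0.02,"dy":0.04,"wz":8},
  {"dx":0.04,"dy":0.08,"wz":16},
  {"dx":0.06,"dy":0.12,"wz":24},
  {"dx":0.08,"dy":0.16,"wz":32},
  {"dx":0.1,"dy":0.2,"wz":40},
  {"dx":0.12,"dy":0.24,"wz":48},
  {"dx":0.14,"dy":0.28,"wz":56},
  {"dx":0.16,"dy":0.32,"wz":64},
], claw=1)

```text
invalid input at $.increments[0]: expected keys dx, dy, dz, wx, wy, wz
```

Call:
step_arm([
  {"dx":0.02,"dy":0.04,"dz":0,"wx":0,"wy":0,"wz":8},
  {"dx":0.04,"dy":0.08,"dz":0,"wx":0,"wy":0,"wz":16},
  {"dx":0.06,"dy":0.12,"dz":0,"wx":0,"wy":0,"wz":24},
  {"dx":0.08,"dy":0.16,"dz":0,"wx":0,"wy":0,"wz":32},
  {"dx":0.1,"dy":0.2,"dz":0,"wx":0,"wy":0,"wz":40},
  {"dx":0.12,"dy":0.24,"dz":0,"wx":0,"wy":0,"wz":48},
  {"dx":0.14,"dy":0.28,"dz":0,"wx":0,"wy":0,"wz":56},
  {"dx":0.16,"dy":0.32,"dz":0,"wx":0,"wy":0,"wz":64},
], claw=1)

```text
t: 0.95
tool_pos: [0.3497, -0.2211, 0.2563]
eef_rot: [0.746, 0.666, 0.0, 0.0]
wrist_force: [0.4, 0.1, 0.1]
opening: -0.0001
```

Call:
step_arm([
  {"dx":0.016,"dy":0.031,"dz":0,"wx":0,"wy":0,"wz":8},
  {"dx":0.032,"dy":0.062,"dz":0,"wx":0,"wy":0,"wz":16},
  {"dx":0.048,"dy":0.093,"dz":0,"wx":0,"wy":0,"wz":24},
  {"dx":0.064,"dy":0.124,"dz":0,"wx":0,"wy":0,"wz":32},
  {"dx":0.08,"dy":0.155,"dz":0,"wx":0,"wy":0,"wz":40},
  {"dx":0.096,"dy":0.186,"dz":0,"wx":0,"wy":0,"wz":48},
  {"dx":0.11,"dy":0.217,"dz":0,"wx":0,"wy":0,"wz":56},
  {"dx":0.125,"dy":0.244,"dz":0,"wx":0,"wy":0,"wz":64},
])

```text
t: 1.75
tool_pos: [0.4747, 0.0228, 0.2562]
eef_rot: [0.279, 0.96, -0.0, -0.0]
wrist_force: [0.8, 0.1, 0.5]
opening: -0.0
```

Call:
step_arm([
  {"dx":0,"dy":0,"dz":-0.02,"wx":0,"wy":0,"wz":8},
  {"dx":0,"dy":0,"dz":-0.04,"wx":0,"wy":0,"wz":16},
  {"dx":0,"dy":0,"dz":-0.06,"wx":0,"wy":0,"wz":24},
  {"dx":0,"dy":0,"dz":-0.08,"wx":0,"wy":0,"wz":32},
  {"dx":0,"dy":0,"dz":-0.1,"wx":0,"wy":0,"wz":40},
  {"dx":0,"dy":0,"dz":-0.12,"wx":0,"wy":0,"wz":48},
  {"dx":0,"dy":0,"dz":-0.13,"wx":0,"wy":0,"wz":49.5},
  {"dx":0,"dy":0,"dz":-0.13,"wx":0,"wy":0,"wz":49.5},
])

```text
t: 2.55
tool_pos: [0.4739, 0.0212, 0.1252]
eef_rot: [-0.144, 0.99, 0.0, -0.001]
wrist_force: [0.3, 0.0, -0.8]
opening: -0.0001
```

```bash
python3 - <<'E'
from h import *
for n in ['scene','top','wrist']: snap(n,n+'1')
s=read_state();print(s)
print(R.from_quat(s['eef_rot']).as_matrix())
E
```

```text
{'t': 2.7, 'q': array([-1.17820161e-01,  2.46095066e-02,  1.84265655e+00, -9.75616372e-05,
        1.27309201e+00, -1.97796630e+00]), 'qd': array([-0.00036445, -0.00448073, -0.00328869,  0.00012385, -0.00109903,
       -0.0132146 ]), 'tau': array([-2.09485728e-02, -5.36170828e+01, -5.14593244e+01, -1.38670697e-03,
       -1.19751386e-02,  2.85597390e-02]), 'tool_pos': array([0.47489221, 0.02109599, 0.12722183]), 'eef_rot': array([-1.44184843e-01,  9.89550579e-01, -2.05227949e-04,  5.84043800e-04]), 'wrist_force': array([0.16399599, 0.71188758, 0.36630265]), 'moment': array([-0.01490748, -0.03990684,  0.04010388]), 'opening': -0.00042897118764167823}
[[-9.58420780e-01 -2.85356150e-01  1.21506328e-03]
 [-2.85356629e-01  9.58421378e-01 -2.37746344e-04]
 [-1.09670024e-03 -5.74587398e-04 -9.99999234e-01]]
```

View pics/wrist1.png

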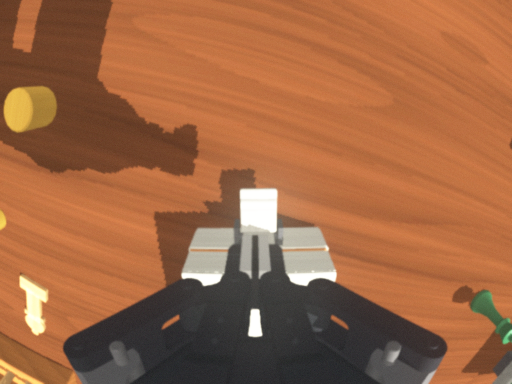

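View pics/scene1.png

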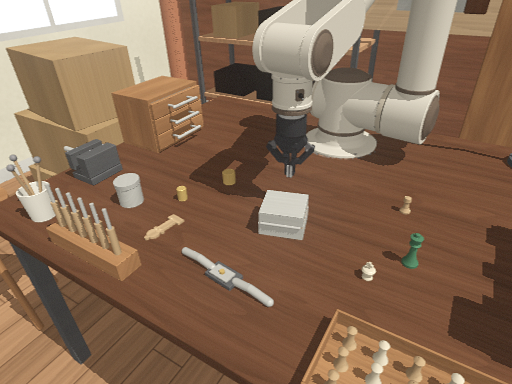

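Call:
step_arm([
  {"dx":0,"dy":0.002,"dz":-0.02,"wx":0,"wy":0,"wz":0},
  {"dx":0,"dy":0.002,"dz":-0.04,"wx":0,"wy":0,"wz":0},
  {"dx":0,"dy":0.002,"dz":-0.052,"wx":0,"wy":0,"wz":0},
  {"dx":0,"dy":0.002,"dz":-0.058,"wx":0,"wy":0,"wz":0},
  {"dx":0,"dy":0.002,"dz":-0.058,"wx":0,"wy":0,"wz":0},
])

```text
t: 3.2
tool_pos: [0.4745, 0.0231, 0.0682]
eef_rot: [-0.145, 0.989, 0.0, -0.0]
wrist_force: [-0.9, 0.6, -0.0]
opening: 0.0003
```

```bash
python3 - <<'E'
from h import *
s=read_state();print(s['tool_pos'],s['wrist_force'],s['moment'])
E
```

```text
[0.47446817 0.02313022 0.06822545] [-0.85462208  0.61447837 -0.03909891] [ 0.01814061 -0.02059496  0.01247674]
```

Call:
step_arm([
  {"dx":0,"dy":0,"dz":-0.002,"wx":0,"wy":0,"wz":0},
  {"dx":0,"dy":0,"dz":-0.003,"wx":0,"wy":0,"wz":0},
  {"dx":0,"dy":0,"dz":-0.004,"wx":0,"wy":0,"wz":0},
  {"dx":0,"dy":0,"dz":-0.005,"wx":0,"wy":0,"wz":0},
  {"dx":0,"dy":0,"dz":-0.006,"wx":0,"wy":0,"wz":0},
  {"dx":0,"dy":0,"dz":-0.006,"wx":0,"wy":0,"wz":0},
])

```text
t: 3.8
tool_pos: [0.4744, 0.0231, 0.0622]
eef_rot: [-0.146, 0.989, -0.0, -0.0]
wrist_force: [0.1, 0.2, -0.2]
opening: -0.0002
```

Call:
step_arm([
  {"dx":0,"dy":0,"dz":-0.0005,"wx":0,"wy":0,"wz":0},
  {"dx":0,"dy":0,"dz":-0.001,"wx":0,"wy":0,"wz":0},
  {"dx":0,"dy":0,"dz":-0.0015,"wx":0,"wy":0,"wz":0},
  {"dx":0,"dy":0,"dz":-0.002,"wx":0,"wy":0,"wz":0},
  {"dx":0,"dy":0,"dz":-0.002,"wx":0,"wy":0,"wz":0},
])

```text
t: 4.3
tool_pos: [0.4744, 0.0231, 0.0602]
eef_rot: [-0.146, 0.989, -0.0, -0.0]
wrist_force: [-0.8, -0.8, 2.0]
opening: -0.0003
```

Call:
step_arm([
  {"dx":0,"dy":0,"dz":-0.0005,"wx":0,"wy":0,"wz":0},
  {"dx":0,"dy":0,"dz":-0.001,"wx":0,"wy":0,"wz":0},
  {"dx":0,"dy":0,"dz":-0.0015,"wx":0,"wy":0,"wz":0},
  {"dx":0,"dy":0,"dz":-0.002,"wx":0,"wy":0,"wz":0},
  {"dx":0,"dy":0,"dz":-0.002,"wx":0,"wy":0,"wz":0},
])

```text
t: 4.8
tool_pos: [0.4744, 0.0231, 0.0582]
eef_rot: [-0.146, 0.989, -0.0, -0.0]
wrist_force: [-1.0, 0.1, 0.9]
opening: 0.0001
```

Call:
step_arm([
  {"dx":0,"dy":0,"dz":-0.0005,"wx":0,"wy":0,"wz":0},
  {"dx":0,"dy":0,"dz":-0.001,"wx":0,"wy":0,"wz":0},
  {"dx":0,"dy":0,"dz":-0.001,"wx":0,"wy":0,"wz":0},
])

```text
t: 5.1
tool_pos: [0.4744, 0.0232, 0.0572]
eef_rot: [-0.146, 0.989, -0.0, -0.0]
wrist_force: [-0.4, -1.1, 1.1]
opening: 0.0
```

```bash
cat > st.py <<'E'
from h import *
import sys
n=sys.argv[1]
snap('scene',n)
s=read_state();print(s['t'],s['tool_pos'],s['wrist_force'],s['moment'],s['opening'])
P=cloud(load(n));Z=P[...,2]
print('max z near lid',np.nanmax(Z[130:235,250:320]), np.nanmax(Z[195:225,270:300]))
E
python3 st.py s2
```

```text
5.15 [0.47446945 0.0231294  0.05725448] [-0.78053245 -0.52129008  0.80569698] [-0.04077323  0.19706971  0.04509384] -5.9728643835931334e-05
max z near lid 0.2547426041377263 0.07676795654294521
```

Call:
step_arm([
  {"dx":0,"dy":0,"dz":-0.0003,"wx":0,"wy":0,"wz":0},
  {"dx":0,"dy":0,"dz":-0.0006,"wx":0,"wy":0,"wz":0},
  {"dx":0,"dy":0,"dz":-0.001,"wx":0,"wy":0,"wz":0},
  {"dx":0,"dy":0,"dz":-0.001,"wx":0,"wy":0,"wz":0},
])

```text
t: 5.55
tool_pos: [0.4744, 0.0231, 0.0562]
eef_rot: [-0.146, 0.989, -0.0, -0.0]
wrist_force: [-0.7, 0.2, 1.5]
opening: -0.0002
```

```bash
python3 st.py s3
```

```text
5.6 [0.47443976 0.02312057 0.05623973] [-0.74526408 -0.60813078  0.4144748 ] [-0.1009301   0.21568827 -0.05074273] -8.600983218036702e-05
max z near lid 0.25475234485337045 0.07624617128611799
```

Call:
step_arm([
  {"dx":0,"dy":0,"dz":-0.0003,"wx":0,"wy":0,"wz":0},
  {"dx":0,"dy":0,"dz":-0.0005,"wx":0,"wy":0,"wz":0},
  {"dx":0,"dy":0,"dz":-0.0005,"wx":0,"wy":0,"wz":0},
])

```text
t: 5.9
tool_pos: [0.4744, 0.0231, 0.0557]
eef_rot: [-0.146, 0.989, -0.0, -0.0]
wrist_force: [-0.6, 0.1, 0.4]
opening: -0.0002
```

```bash
python3 st.py s4
```

```text
5.95 [0.47444976 0.02313605 0.05575825] [-0.47493252  0.02976484  1.28469526] [-0.04357352  0.24322769 -0.00496779] -0.0002598428488116692
max z near lid 0.25499626097741807 0.07683969786423528
```

Call:
step_arm([
  {"dx":0,"dy":0,"dz":-0.0003,"wx":0,"wy":0,"wz":0},
  {"dx":0,"dy":0,"dz":-0.0006,"wx":0,"wy":0,"wz":0},
  {"dx":0,"dy":0,"dz":-0.0006,"wx":0,"wy":0,"wz":0},
])

```text
t: 6.25
tool_pos: [0.4745, 0.0231, 0.0551]
eef_rot: [-0.146, 0.989, -0.0, -0.0]
wrist_force: [-1.1, -0.8, 1.5]
opening: 0.0003
```

```bash
python3 st.py s5
```

```text
6.3 [0.47445536 0.0231198  0.05514011] [-1.01590422 -0.09263971  1.76675451] [-0.04374631  0.09857006  0.01263066] 0.0003583552982505758
max z near lid 0.2563087113710555 0.07721417022087917
```

Call:
step_arm([
  {"dx":0,"dy":0,"dz":-0.0003,"wx":0,"wy":0,"wz":0},
  {"dx":0,"dy":0,"dz":-0.0005,"wx":0,"wy":0,"wz":0},
  {"dx":0,"dy":0,"dz":-0.0005,"wx":0,"wy":0,"wz":0},
])

```text
t: 6.6
tool_pos: [0.4744, 0.0231, 0.0546]
eef_rot: [-0.146, 0.989, -0.0, -0.0]
wrist_force: [-0.8, -0.2, 1.5]
opening: 0.0001
```

```bash
python3 st.py s6
```

```text
6.65 [0.47446239 0.02312962 0.0546502 ] [-1.69950548 -0.50570233  1.42551687] [-0.0455335   0.14795105 -0.02979473] -0.0003358640531938182
max z near lid 0.25595537944780455 0.07828307495182574
```

Call:
step_arm([
  {"dx":0,"dy":0,"dz":-0.0003,"wx":0,"wy":0,"wz":0},
  {"dx":0,"dy":0,"dz":-0.0005,"wx":0,"wy":0,"wz":0},
  {"dx":0,"dy":0,"dz":-0.0005,"wx":0,"wy":0,"wz":0},
])

```text
t: 6.95
tool_pos: [0.4744, 0.0231, 0.0542]
eef_rot: [-0.146, 0.989, -0.0, -0.0]
wrist_force: [-1.1, -0.4, 1.5]
opening: -0.0002
```

```bash
python3 st.py s7
```

```text
7.0 [0.47445408 0.02312263 0.05418387] [-1.11819795 -0.68926701  0.5774217 ] [-0.02168052  0.19189115 -0.03080233] 4.851126387967681e-05
max z near lid 0.25619388853594466 0.11535713984455043
```

Call:
step_arm([
  {"dx":0,"dy":0,"dz":-0.0003,"wx":0,"wy":0,"wz":0},
  {"dx":0,"dy":0,"dz":-0.0005,"wx":0,"wy":0,"wz":0},
  {"dx":0,"dy":0,"dz":-0.0005,"wx":0,"wy":0,"wz":0},
])

```text
t: 7.3
tool_pos: [0.4745, 0.0231, 0.0537]
eef_rot: [-0.146, 0.989, -0.0, 0.0]
wrist_force: [-2.1, 0.0, 1.4]
opening: -0.0001
```

```bash
python3 st.py s8
```

```text
7.35 [0.47446236 0.0231437  0.05365607] [-0.74248996  0.66141176  0.96098862] [-0.07409773  0.14366394 -0.07064026] 0.00015630712239619234
max z near lid 0.25647623297789246 0.1432983203890954
```

The lid is opening. I raise the tool off the latch, up and a little back.

Call:
step_arm([
  {"dx":-0.005,"dy":-0.001,"dz":0.01,"wx":0,"wy":0,"wz":0},
  {"dx":-0.01,"dy":-0.003,"dz":0.04,"wx":0,"wy":0,"wz":0},
  {"dx":-0.01,"dy":-0.003,"dz":0.08,"wx":0,"wy":0,"wz":0},
  {"dx":-0.01,"dy":-0.003,"dz":0.12,"wx":0,"wy":0,"wz":0},
  {"dx":-0.01,"dy":-0.003,"dz":0.15,"wx":0,"wy":0,"wz":0},
  {"dx":-0.01,"dy":-0.003,"dz":0.15,"wx":0,"wy":0,"wz":0},
], claw=0.3)

```text
t: 7.95
tool_pos: [0.4655, 0.02, 0.2084]
eef_rot: [-0.146, 0.989, -0.001, 0.003]
wrist_force: [0.5, 0.5, -1.2]
opening: 0.0595
```

```bash
python3 - <<'E'
from h import *
snap('scene','s9');snap('top','t9');snap('wrist','w9');s=read_state();print(s)
for n in ['s9','t9']:
    pass
a=cv2.imread('pics/t9.png')[130:260,160:370];cv2.imwrite('pics/t9c.png',cv2.resize(a,None,fx=3.5,fy=3.5,interpolation=cv2.INTER_CUBIC))
E
```

```text
{'t': 8.1, 'q': array([-1.22665999e-01, -5.74831117e-02,  1.76211070e+00, -6.21739741e-05,
        1.43722757e+00, -1.98561061e+00]), 'qd': array([-3.14505458e-05,  1.48285497e-02,  1.19070922e-02,  7.67909468e-04,
       -3.12383091e-03,  1.13874878e-03]), 'tau': array([ 5.47870912e-02, -5.24872363e+01, -5.77370131e+01,  9.94386101e-04,
        9.56986682e-02, -3.51463219e-03]), 'tool_pos': array([0.46399784, 0.02015902, 0.20339548]), 'eef_rot': array([-1.45559314e-01,  9.89349518e-01,  5.14652964e-06, -1.34723388e-04]), 'wrist_force': array([-0.89636308,  0.06231939, -0.06363087]), 'moment': array([ 0.00480947, -0.00795375, -0.00132292]), 'opening': 0.05947419718835015}
```

View pics/s9.png

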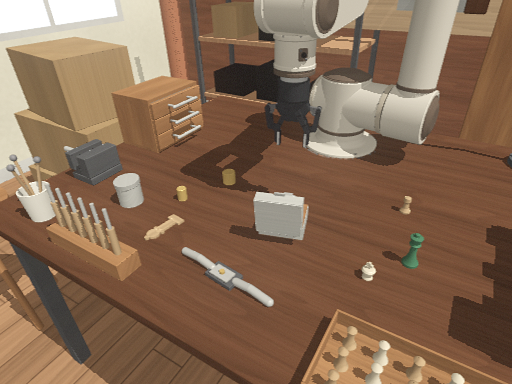

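View pics/t9c.png

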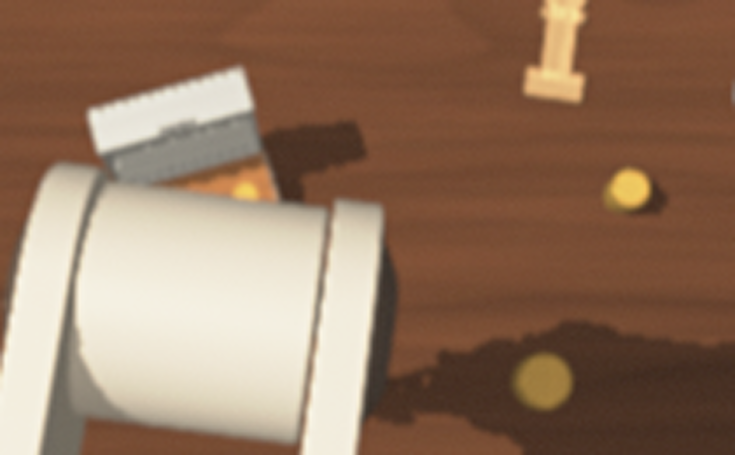

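View pics/w9.png

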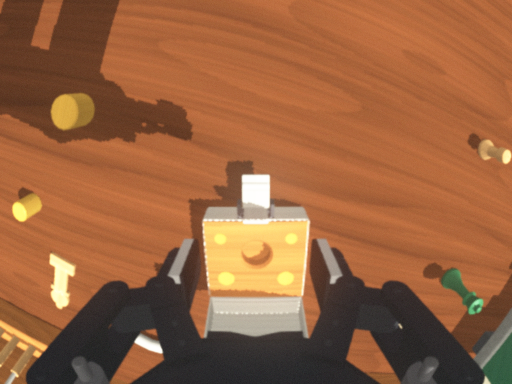

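The scene view shows the lid standing open at (280,215). The wrist view shows the empty recess at (256,251), with four small weights seated around it. Next I locate the recess in this wrist view and go for the weight.

```bash
cat >> h.py <<'E'
def fray(s,u,v):
    h=s['depth'].shape[0]; f=h/2/np.tan(np.radians(float(s['vfov']))/2)
    x=u-s['cx'];y=v-s['cy'];r=np.hypot(x,y)+1e-12;t=r/f
    d=np.stack([np.sin(t)*x/r,-np.sin(t)*y/r,-np.cos(t)],-1)
    return d@rot(s).T
def fplane(s,u,v,z):
    d=fray(s,np.asarray(u,float),np.asarray(v,float));e=np.asarray(s['eye']);k=(z-e[2])/d[...,2];return e+k[...,None]*d
E
python3 - <<'E'
from h import *
s=load('w9');c=s['color']
# rectify deck plane z=.04 into metric case-frame picture (0.25 mm/px)
C=np.array([.5575,.0483]);a=np.radians(16.9);ex=np.array([np.cos(a),np.sin(a)]);ey=np.array([-ex[1],ex[0]])
xs=np.arange(-.1,.07,.0003);ys=np.arange(-.065,.065,.0003)
X,Y=np.meshgrid(xs,ys,indexing='ij')
W=np.stack([C[0]+X*ex[0]+Y*ey[0],C[1]+X*ex[1]+Y*ey[1],np.full(X.shape,.04)],-1)
p=(W-s['eye'])@rot(s);th=np.arctan2(np.hypot(p[...,0],p[...,1]),-p[...,2]);r=np.hypot(p[...,0],p[...,1])
f=192/np.tan(np.radians(float(s['vfov']))/2)
U=(s['cx']+f*th*p[...,0]/r).astype(np.float32);V=(s['cy']-f*th*p[...,1]/r).astype(np.float32)
o=cv2.remap(c,U,V,cv2.INTER_CUBIC)
for x in np.arange(-.1,.07,.01):
    i=int(round((x+.1)/.0003));o[min(i,len(xs)-1),:8]=(0,0,255) if abs(x)>1e-6 else (255,0,0)
for x in np.arange(-.06,.061,.01):
    i=int(round((x+.065)/.0003));o[:8,i]=(0,0,255) if abs(x)>1e-6 else (255,0,0)
cv2.imwrite('pics/rect9.png',cv2.cvtColor(o[::-1,::-1],cv2.COLOR_RGB2BGR))
E
```

```text
(no output)
```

View pics/rect9.png

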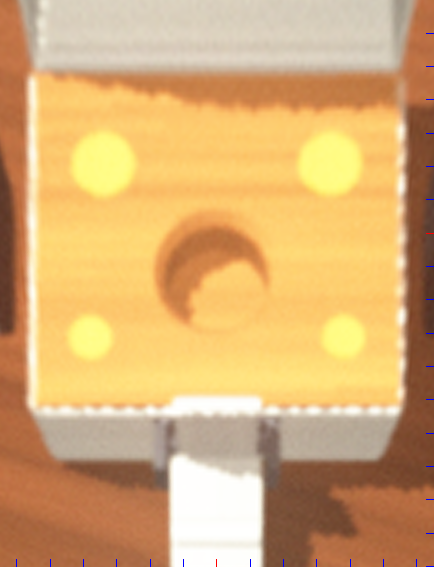

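Call:
step_arm([
  {"dx":0.016,"dy":-0.036,"dz":0.0,"wx":0,"wy":0,"wz":0},
  {"dx":0.033,"dy":-0.072,"dz":0.0,"wx":0,"wy":0,"wz":0},
  {"dx":0.05,"dy":-0.108,"dz":0.0,"wx":0,"wy":0,"wz":0},
  {"dx":0.066,"dy":-0.144,"dz":0.0,"wx":0,"wy":0,"wz":0},
  {"dx":0.083,"dy":-0.18,"dz":0.0,"wx":0,"wy":0,"wz":0},
  {"dx":0.1,"dy":-0.216,"dz":0.0,"wx":0,"wy":0,"wz":0},
  {"dx":0.116,"dy":-0.252,"dz":0.0,"wx":0,"wy":0,"wz":0},
  {"dx":0.133,"dy":-0.289,"dz":0.0,"wx":0,"wy":0,"wz":0},
])

```text
t: 8.9
tool_pos: [0.5974, -0.2701, 0.202]
eef_rot: [-0.146, 0.989, 0.001, -0.001]
wrist_force: [0.6, -0.3, 0.4]
opening: 0.06
```

Call:
step_arm([
  {"dx":0.0,"dy":0.0,"dz":-0.04,"wx":0,"wy":0,"wz":0},
  {"dx":0.0,"dy":0.0,"dz":-0.07,"wx":0,"wy":0,"wz":0},
  {"dx":0.0,"dy":0.0,"dz":-0.09,"wx":0,"wy":0,"wz":0},
  {"dx":0.0,"dy":0.0,"dz":-0.1,"wx":0,"wy":0,"wz":0},
  {"dx":0.0,"dy":0.0,"dz":-0.1,"wx":0,"wy":0,"wz":0},
], claw=0.2)

```text
t: 9.4
tool_pos: [0.5967, -0.2684, 0.1017]
eef_rot: [-0.146, 0.989, 0.001, -0.001]
wrist_force: [-0.3, -0.2, 0.6]
opening: 0.0683
```

```bash
python3 - <<'E'
from h import *
snap('wrist','w10');s=read_state();print(s)
E
```

```text
{'t': 9.45, 'q': array([-5.40268327e-01,  4.02893980e-01,  1.43346125e+00, -1.15704242e-04,
        1.30628756e+00, -2.40327905e+00]), 'qd': array([ 0.00116233, -0.0213777 , -0.02438744,  0.00029563,  0.00643178,
       -0.00105197]), 'tau': array([-1.65922288e-01, -8.66449714e+01, -5.04467332e+01, -5.56665938e-03,
       -2.61670081e-01, -1.21653546e-03]), 'tool_pos': array([ 0.59725654, -0.26871458,  0.10333505]), 'eef_rot': array([-1.45602892e-01,  9.89342973e-01,  2.89567654e-04, -4.41549644e-04]), 'wrist_force': array([ 0.50835881, -0.53947913,  0.57371419]), 'moment': array([-0.02215553, -0.00051622, -0.07056163]), 'opening': 0.06805052436026571}
```

View pics/w10.png

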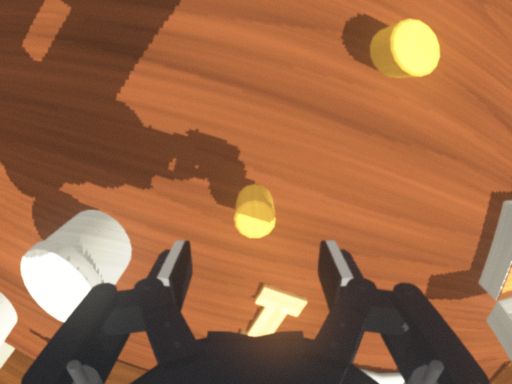

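```bash
cat >> h.py <<'E'
def fcloud(s):
    h,w=s['depth'].shape;u,v=np.meshgrid(np.arange(w),np.arange(h));d=fray(s,u,v)
    ax=-rot(s)[:,2];k=s['depth']/(d@ax);P=np.asarray(s['eye'])+k[...,None]*d;P[s['depth']==0]=np.nan;return P
E
python3 - <<'E'
from h import *
s=load('w10');P=fcloud(s);Z=P[...,2]
w=np.zeros(Z.shape,bool);w[180:245,228:285]=1
print('bench',np.nanmedian(Z[100:120,260:300]))
m=(w&(Z>.0375)&(Z<.045)).astype(np.uint8)
cs,_=cv2.findContours(m,cv2.RETR_EXTERNAL,cv2.CHAIN_APPROX_NONE);c=max(cs,key=cv2.contourArea)
q=P[m>0];print(m.sum(),q.mean(0),cv2.minEnclosingCircle(q[:,:2].astype(np.float32)))
# hsv brightness mask
hsv=cv2.cvtColor(s['color'],cv2.COLOR_RGB2HSV)
pts=fplane(s,c[:,0,0],c[:,0,1],.04);print(cv2.minEnclosingCircle(pts[:,:2].astype(np.float32)),cv2.fitEllipse(pts[:,:2].astype(np.float32)))
# recess from w9
s=load('w9');P=fcloud(s);Z=P[...,2];w=np.zeros(Z.shape,bool);w[225:290,215:300]=1
print('deck',np.nanmedian(Z[225:235,235:280]),Z[240:262:3,240:272:3].round(3))
m=(w&(Z<.037)).astype(np.uint8)
cs,_=cv2.findContours(m,cv2.RETR_EXTERNAL,cv2.CHAIN_APPROX_NONE);c=max(cs,key=cv2.contourArea);print(cv2.boundingRect(c))
pts=fplane(s,c[:,0,0],c[:,0,1],.04);print('recess',cv2.minEnclosingCircle(pts[:,:2].astype(np.float32)),cv2.fitEllipse(pts[:,:2].astype(np.float32)))
E
```

```text
bench -0.0007760353083446636
1146 [ 0.59508735 -0.26970604  0.03900718] ((0.5954570770263672, -0.26963886618614197), 0.014021037146449089)
((0.5943955779075623, -0.26980122923851013), 0.013822595588862896) ((0.5948708653450012, -0.26976969838142395), (0.02571886032819748, 0.026000341400504112), 164.174560546875)
deck 0.039145468611775286 [[0.039 0.04  0.04  0.038 0.039 0.038 0.038 0.039 0.039 0.039 0.039]
 [0.039 0.039 0.037 0.023 0.023 0.022 0.023 0.024 0.036 0.04  0.039]
 [0.039 0.037 0.023 0.024 0.023 0.024 0.023 0.024 0.023 0.022 0.038]
 [0.037 0.023 0.023 0.022 0.023 0.022 0.023 0.023 0.023 0.023 0.037]
 [0.038 0.023 0.024 0.023 0.023 0.023 0.023 0.023 0.023 0.022 0.037]
 [0.038 0.028 0.022 0.022 0.024 0.023 0.023 0.022 0.024 0.026 0.038]
 [0.038 0.034 0.027 0.024 0.024 0.023 0.025 0.024 0.026 0.034 0.037]
 [0.039 0.037 0.034 0.029 0.028 0.027 0.029 0.03  0.033 0.037 0.038]]
(240, 240, 32, 27)
recess ((0.5454512238502502, 0.04455098137259483), 0.017652643844485283) ((0.5455257892608643, 0.044474516063928604), (0.03225559741258621, 0.032806530594825745), 35.86302947998047)
```

Call:
step_arm([
  {"dx":0.0,"dy":0.0,"dz":-0.02,"wx":0,"wy":0,"wz":0},
  {"dx":0.0,"dy":0.0,"dz":-0.04,"wx":0,"wy":0,"wz":0},
  {"dx":0.0,"dy":0.0,"dz":-0.053,"wx":0,"wy":0,"wz":0},
  {"dx":0.0,"dy":0.0,"dz":-0.059,"wx":0,"wy":0,"wz":0},
  {"dx":0.0,"dy":0.0,"dz":-0.059,"wx":0,"wy":0,"wz":0},
], claw=0.4)

```text
t: 9.95
tool_pos: [0.5975, -0.2688, 0.0447]
eef_rot: [-0.146, 0.989, 0.0, -0.0]
wrist_force: [0.6, -0.5, -0.0]
opening: 0.0509
```

```bash
python3 - <<'E'
from h import *
snap('wrist','w11');s=read_state();print(s['tool_pos'],s['wrist_force'],s['opening'])
s=load('w9');P=fcloud(s);Z=P[...,2];print(np.nanmax(Z[215:290,210:222]),[np.nanmedian(Z[v-3:v+3,u-3:u+3]) for u,v in [(220,238),(292,238),(226,279),(285,279)]])
E
```

```text
[ 0.59773693 -0.26899242  0.04535279] [-0.28719887 -0.04175324  1.17878586] 0.05157590637607081
0.04124469877458309 [np.float64(0.03990626482434742), np.float64(0.0399696280847128), np.float64(0.03982548315045978), np.float64(0.039738234372348635)]
```

View pics/w11.png

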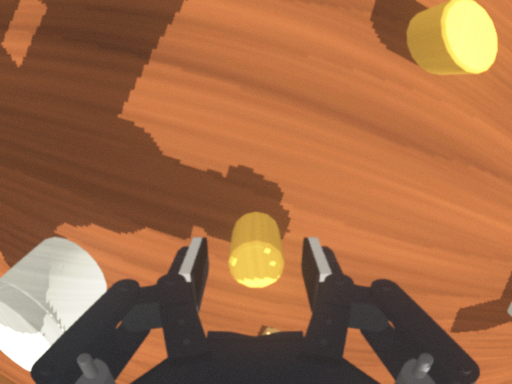

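Call:
step_arm([
  {"dx":0.0,"dy":0.0,"dz":-0.001,"wx":0,"wy":0,"wz":0},
  {"dx":0.0,"dy":0.0,"dz":-0.001,"wx":0,"wy":0,"wz":0},
  {"dx":0.0,"dy":0.0,"dz":-0.001,"wx":0,"wy":0,"wz":0},
  {"dx":0.0,"dy":0.0,"dz":-0.001,"wx":0,"wy":0,"wz":0},
  {"dx":0.0,"dy":0.0,"dz":-0.001,"wx":0,"wy":0,"wz":0},
  {"dx":0.0,"dy":0.0,"dz":-0.001,"wx":0,"wy":0,"wz":0},
], claw=1, newtons=35)

```text
t: 10.6
tool_pos: [0.5979, -0.2691, 0.0446]
eef_rot: [-0.146, 0.989, -0.001, 0.001]
wrist_force: [-0.2, -0.3, 5.4]
opening: 0.0266
```

Call:
step_arm([
  {"dx":0.0,"dy":0.0,"dz":0.02,"wx":0,"wy":0,"wz":0},
  {"dx":0.0,"dy":0.0,"dz":0.05,"wx":0,"wy":0,"wz":0},
  {"dx":0.0,"dy":0.0,"dz":0.08,"wx":0,"wy":0,"wz":0},
  {"dx":0.0,"dy":0.0,"dz":0.08,"wx":0,"wy":0,"wz":0},
  {"dx":0.0,"dy":0.0,"dz":0.08,"wx":0,"wy":0,"wz":0},
])

```text
t: 11.1
tool_pos: [0.5975, -0.2689, 0.1238]
eef_rot: [-0.146, 0.989, -0.0, 0.0]
wrist_force: [0.1, -0.1, -2.0]
opening: 0.0264
```

```bash
python3 - <<'E'
from h import *
snap('wrist','w12');snap('scene','s12');s=read_state();print(s['t'],s['tool_pos'],s['eef_rot'],s['wrist_force'],s['opening'])
E
```

```text
11.2 [ 0.59694516 -0.26854408  0.12230749] [-1.45562140e-01  9.89348667e-01  5.66371583e-04 -7.47434136e-04] [ 0.54449469  0.85565196 -2.87652246] 0.026537896022367988
```

View pics/w12.png

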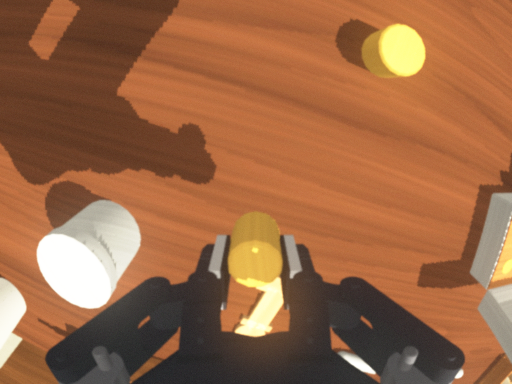

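View pics/s12.png

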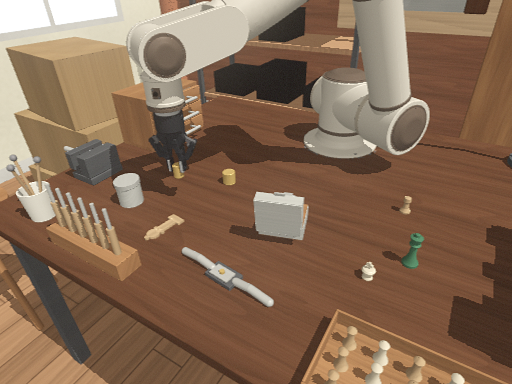

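Call:
step_arm([
  {"dx":-0.006,"dy":0.04,"dz":0.01,"wx":0,"wy":0,"wz":0},
  {"dx":-0.012,"dy":0.08,"dz":0.02,"wx":0,"wy":0,"wz":0},
  {"dx":-0.018,"dy":0.12,"dz":0.02,"wx":0,"wy":0,"wz":0},
  {"dx":-0.024,"dy":0.16,"dz":0.02,"wx":0,"wy":0,"wz":0},
  {"dx":-0.032,"dy":0.2,"dz":0.02,"wx":0,"wy":0,"wz":0},
  {"dx":-0.04,"dy":0.24,"dz":0.02,"wx":0,"wy":0,"wz":0},
  {"dx":-0.045,"dy":0.28,"dz":0.01,"wx":0,"wy":0,"wz":0},
  {"dx":-0.049,"dy":0.314,"dz":0.0,"wx":0,"wy":0,"wz":0},
])

```text
t: 12.0
tool_pos: [0.5475, 0.047, 0.1225]
eef_rot: [-0.146, 0.989, 0.0, -0.001]
wrist_force: [1.3, 0.2, -1.9]
opening: 0.0265
```

Call:
step_arm([
  {"dx":0,"dy":0,"dz":0,"wx":0,"wy":0,"wz":0},
  {"dx":0,"dy":0,"dz":0,"wx":0,"wy":0,"wz":0},
])

```text
t: 12.2
tool_pos: [0.5479, 0.0457, 0.1226]
eef_rot: [-0.146, 0.989, 0.0, -0.001]
wrist_force: [-0.8, -0.1, -2.7]
opening: 0.0264
```

```bash
python3 - <<'E'
from h import *
snap('wrist','w13');snap('scene','s13');s=read_state();print(s['t'],s['tool_pos'],s['eef_rot'],s['wrist_force'],s['opening'])
a=cv2.imread('pics/w13.png')[150:350,150:360];cv2.imwrite('pics/w13c.png',cv2.resize(a,None,fx=3,fy=3,interpolation=cv2.INTER_CUBIC))
E
```

```text
12.3 [0.5484552  0.04451791 0.1232641 ] [-1.45358263e-01  9.89379019e-01 -8.87680218e-05 -3.53674129e-04] [ 0.68815356 -0.28622019 -2.03032941] 0.02658136558374021
```

View pics/w13c.png

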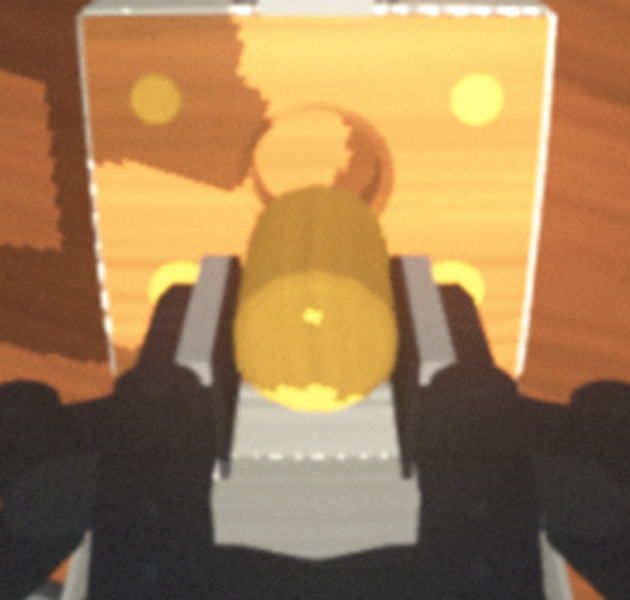

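```bash
python3 - <<'E'
from h import *
for n,tcp in [('w13',(.5484,.0445,.1232)),('w12',(.5969,-.2685,.1223))]:
    s=load(n);P=fcloud(s);Z=P[...,2];w=np.zeros(Z.shape,bool);w[205:300,228:284]=1
    h=cv2.cvtColor(s['color'],cv2.COLOR_RGB2HSV);w&=(h[...,1]>90)&(h[...,2]>90)
    zt=np.nanpercentile(Z[w],99.5);
    t=np.nanmedian(Z[w&(Z>zt-.004)]);m=w&(abs(Z-t)<.0025);q=P[m];print(n,m.sum(),t,q.mean(0),cv2.minEnclosingCircle(q[:,:2].astype(np.float32)))
    g=w&(Z<t-.004)&(Z>.06);A=P[g];a=np.radians(16.7);ex=np.array([np.cos(a),np.sin(a)]);ey=np.array([-ex[1],ex[0]]);print('side y range',np.percentile(A[:,:2]@ey,[1,99]),'x min',np.percentile(A[:,:2]@ex,[1,5]),'tcp',np.array(tcp[:2])@ex,np.array(tcp[:2])@ey,'zmin',np.percentile(A[:,2],1), 'recess',np.array([.5455,.0445])@ex,np.array([.5455,.0445])@ey)
E
```

```text
w13 2066 0.11702816161206019 [0.5442921  0.04420479 0.11693195] ((0.543915331363678, 0.04392094910144806), 0.015396769158542156)
side y range [-0.12755614 -0.10021241] x min [0.52157916 0.52187107] tcp 0.5380573993064829 -0.11496540806496552 zmin 0.07992773719785636 recess 0.5352797140714315 -0.11413206255740135
w12 31 0.12600217762767346 [ 0.59636003 -0.25595308  0.12607393] ((0.5956095457077026, -0.25620150566101074), 0.008239093236625195)
side y range [-0.44291619 -0.41641566] x min [0.47885311 0.47926344] tcp 0.49456794759352085 -0.42870083416426014 zmin 0.0818313813534701 recess 0.5352797140714315 -0.11413206255740135
```

Call:
step_arm([
  {"dx":0,"dy":0,"dz":-0.01,"wx":0,"wy":0,"wz":0},
  {"dx":0,"dy":0,"dz":-0.02,"wx":0,"wy":0,"wz":0},
  {"dx":0,"dy":0,"dz":-0.03,"wx":0,"wy":0,"wz":0},
  {"dx":0,"dy":0,"dz":-0.034,"wx":0,"wy":0,"wz":0},
  {"dx":0,"dy":0,"dz":-0.034,"wx":0,"wy":0,"wz":0},
])

```text
t: 12.8
tool_pos: [0.5481, 0.045, 0.0887]
eef_rot: [-0.145, 0.989, 0.0, -0.001]
wrist_force: [-0.0, 0.4, -2.3]
opening: 0.0264
```

Call:
step_arm([
  {"dx":0,"dy":0,"dz":-0.0015,"wx":0,"wy":0,"wz":0},
  {"dx":0,"dy":0,"dz":-0.003,"wx":0,"wy":0,"wz":0},
  {"dx":0,"dy":0,"dz":-0.0045,"wx":0,"wy":0,"wz":0},
  {"dx":0,"dy":0,"dz":-0.006,"wx":0,"wy":0,"wz":0},
])

```text
t: 13.2
tool_pos: [0.5485, 0.0452, 0.0837]
eef_rot: [-0.146, 0.989, -0.0, 0.0]
wrist_force: [0.1, -0.2, -2.2]
opening: 0.0266
```

Call:
step_arm([
  {"dx":0,"dy":0,"dz":-0.0015,"wx":0,"wy":0,"wz":0},
  {"dx":0,"dy":0,"dz":-0.003,"wx":0,"wy":0,"wz":0},
  {"dx":0,"dy":0,"dz":-0.0045,"wx":0,"wy":0,"wz":0},
  {"dx":0,"dy":0,"dz":-0.006,"wx":0,"wy":0,"wz":0},
])

```text
t: 13.6
tool_pos: [0.5485, 0.0451, 0.0776]
eef_rot: [-0.146, 0.989, -0.0, 0.0]
wrist_force: [0.1, -0.5, -2.1]
opening: 0.0264
```

Call:
step_arm([
  {"dx":0,"dy":0,"dz":-0.0015,"wx":0,"wy":0,"wz":0},
  {"dx":0,"dy":0,"dz":-0.003,"wx":0,"wy":0,"wz":0},
  {"dx":0,"dy":0,"dz":-0.0045,"wx":0,"wy":0,"wz":0},
  {"dx":0,"dy":0,"dz":-0.005,"wx":0,"wy":0,"wz":0},
])

```text
t: 14.0
tool_pos: [0.5484, 0.0451, 0.0725]
eef_rot: [-0.146, 0.989, -0.0, -0.0]
wrist_force: [-0.2, 0.8, -2.3]
opening: 0.0266
```

Call:
step_arm([
  {"dx":0,"dy":0,"dz":-0.001,"wx":0,"wy":0,"wz":0},
  {"dx":0,"dy":0,"dz":-0.002,"wx":0,"wy":0,"wz":0},
  {"dx":0,"dy":0,"dz":-0.002,"wx":0,"wy":0,"wz":0},
])

```text
t: 14.3
tool_pos: [0.5484, 0.0451, 0.0705]
eef_rot: [-0.146, 0.989, -0.0, -0.0]
wrist_force: [0.3, -0.3, -1.6]
opening: 0.0266
```

Call:
step_arm([
  {"dx":0,"dy":0,"dz":-0.0005,"wx":0,"wy":0,"wz":0},
  {"dx":0,"dy":0,"dz":-0.001,"wx":0,"wy":0,"wz":0},
  {"dx":0,"dy":0,"dz":-0.001,"wx":0,"wy":0,"wz":0},
])

```text
t: 14.6
tool_pos: [0.5484, 0.0451, 0.0696]
eef_rot: [-0.146, 0.989, -0.0, -0.0]
wrist_force: [0.0, -1.1, -3.1]
opening: 0.0262
```

Call:
step_arm([
  {"dx":0,"dy":0,"dz":-0.0005,"wx":0,"wy":0,"wz":0},
  {"dx":0,"dy":0,"dz":-0.0007,"wx":0,"wy":0,"wz":0},
  {"dx":0,"dy":0,"dz":-0.0007,"wx":0,"wy":0,"wz":0},
])

```text
t: 14.9
tool_pos: [0.5484, 0.0451, 0.069]
eef_rot: [-0.146, 0.989, -0.0, 0.0]
wrist_force: [-0.5, 0.6, -2.4]
opening: 0.0264
```

Call:
step_arm([
  {"dx":0,"dy":0,"dz":-0.0004,"wx":0,"wy":0,"wz":0},
  {"dx":0,"dy":0,"dz":-0.0008,"wx":0,"wy":0,"wz":0},
  {"dx":0,"dy":0,"dz":-0.0008,"wx":0,"wy":0,"wz":0},
])

```text
t: 15.2
tool_pos: [0.5486, 0.0452, 0.0686]
eef_rot: [-0.146, 0.989, -0.0, 0.0]
wrist_force: [-1.6, 0.5, 3.8]
opening: 0.0266
```

Call:
step_arm([
  {"dx":0,"dy":0,"dz":-0.0004,"wx":0,"wy":0,"wz":0},
  {"dx":0,"dy":0,"dz":-0.0006,"wx":0,"wy":0,"wz":0},
  {"dx":0,"dy":0,"dz":-0.0006,"wx":0,"wy":0,"wz":0},
])

```text
t: 15.5
tool_pos: [0.5488, 0.0452, 0.0686]
eef_rot: [-0.146, 0.989, -0.0, 0.001]
wrist_force: [-4.3, 1.6, 12.4]
opening: 0.0268
```

Call:
step_arm([
  {"dx":0,"dy":0,"dz":0.0008,"wx":0,"wy":0,"wz":0},
  {"dx":0,"dy":0,"dz":0.0008,"wx":0,"wy":0,"wz":0},
])

```text
t: 15.7
tool_pos: [0.5486, 0.0452, 0.0686]
eef_rot: [-0.146, 0.989, -0.0, 0.0]
wrist_force: [-0.3, 0.7, 5.1]
opening: 0.0266
```

Call:
step_arm([
  {"dx":0,"dy":0,"dz":0,"wx":0,"wy":0,"wz":0},
  {"dx":0,"dy":0,"dz":0,"wx":0,"wy":0,"wz":0},
  {"dx":0,"dy":0,"dz":0,"wx":0,"wy":0,"wz":0},
  {"dx":0,"dy":0,"dz":0,"wx":0,"wy":0,"wz":0},
], claw=0.4)

```text
t: 16.1
tool_pos: [0.5484, 0.0451, 0.0683]
eef_rot: [-0.146, 0.989, -0.0, -0.0]
wrist_force: [-0.0, 0.2, 0.3]
opening: 0.0511
```

Call:
step_arm([
  {"dx":0,"dy":0,"dz":0.02,"wx":0,"wy":0,"wz":0},
  {"dx":0,"dy":0,"dz":0.05,"wx":0,"wy":0,"wz":0},
  {"dx":-0.02,"dy":-0.006,"dz":0.1,"wx":0,"wy":0,"wz":0},
  {"dx":-0.05,"dy":-0.015,"dz":0.14,"wx":0,"wy":0,"wz":0},
  {"dx":-0.08,"dy":-0.024,"dz":0.14,"wx":0,"wy":0,"wz":0},
  {"dx":-0.08,"dy":-0.024,"dz":0.14,"wx":0,"wy":0,"wz":0},
])

```text
t: 16.7
tool_pos: [0.4665, 0.0205, 0.2101]
eef_rot: [-0.145, 0.989, -0.001, 0.001]
wrist_force: [0.4, -0.7, 0.2]
opening: 0.0515
```

```bash
python3 - <<'E'
from h import *
snap('wrist','w14');snap('scene','s14');s=read_state();print(s['t'],s['tool_pos'],s['eef_rot'],s['wrist_force'],s['opening'],s['q'])
P=fcloud(load('w14'))
S=load('w14');h=cv2.cvtColor(S['color'],cv2.COLOR_RGB2HSV);Z=P[...,2];d=np.hypot(P[...,0]-.5455,P[...,1]-.0445);m=(d<.03)&(Z>.057);q=P[m];print(m.sum(),np.median(q[:,2]),cv2.minEnclosingCircle(q[:,:2].astype(np.float32)))
P=cloud(load('s14'));a=np.radians(16.9);ex=np.array([np.cos(a),np.sin(a)]);X=(P[...,:2]-[.5575,.0483])@ex;Y=(P[...,:2]-[.5575,.0483])@[-ex[1],ex[0]];m=(abs(Y)<.05)&(X>.04)&(X<.12)&(P[...,2]>.03);k=m&(P[...,2]>.07);print(k.sum());A=np.polyfit(P[...,2][k]-.04,X[k]-.05,1);print('outer face x vs z',A,'lid zmax',P[...,2][m].max())
E
```

```text
16.8 [0.46834161 0.02099129 0.20879933] [-1.45287704e-01  9.89389225e-01 -2.03839876e-04  6.34982195e-04] [-0.25825327 -0.3690023   0.46651314] 0.051000975629731424 [-1.19730954e-01 -5.22259815e-02  1.74602522e+00 -6.05884338e-05
  1.44646098e+00 -1.98212738e+00]
516 0.0629211654987139 ((0.5459306240081787, 0.04471719637513161), 0.01458050962537527)
1327
outer face x vs z [-0.11347699  0.04296028] lid zmax 0.14781250069915175
```

View pics/w14.png

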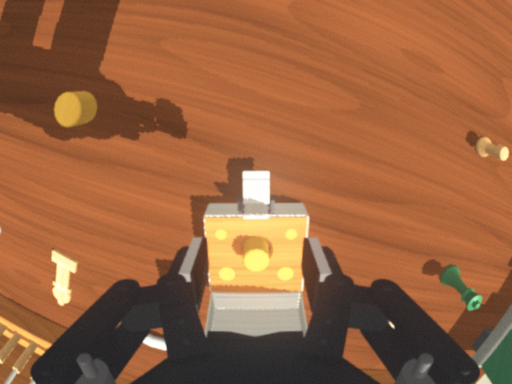

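View pics/s14.png

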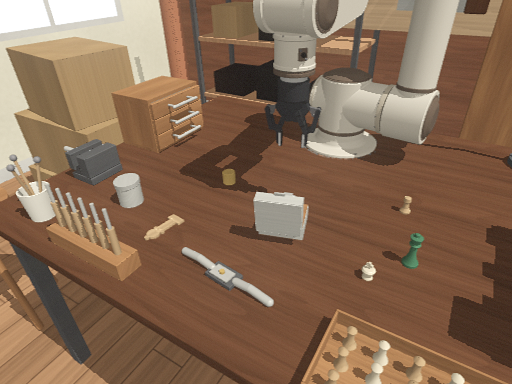

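The wrist view shows the brass weight seated in the recess at (256,258). Its top is at z ≈ 0.063 and it is centred on the recess, and the lid is still open. Now I close the fingers and go over behind the lid.

Call:
step_arm([
  {"dx":0.02,"dy":0.006,"dz":0.02,"wx":0,"wy":0,"wz":0},
  {"dx":0.055,"dy":0.017,"dz":0.02,"wx":0,"wy":0,"wz":0},
  {"dx":0.09,"dy":0.027,"dz":0.02,"wx":0,"wy":0,"wz":0},
  {"dx":0.13,"dy":0.039,"dz":0.02,"wx":0,"wy":0,"wz":0},
  {"dx":0.17,"dy":0.051,"dz":0.02,"wx":0,"wy":0,"wz":0},
  {"dx":0.21,"dy":0.063,"dz":0.02,"wx":0,"wy":0,"wz":0},
  {"dx":0.21,"dy":0.063,"dz":0.02,"wx":0,"wy":0,"wz":0},
], claw=1)

```text
t: 17.5
tool_pos: [0.682, 0.0856, 0.2241]
eef_rot: [-0.146, 0.989, 0.0, -0.002]
wrist_force: [0.1, 0.7, -1.6]
opening: 0.0001
```

```bash
python3 - <<'E'
from h import *
snap('scene','s15');s=read_state();print(s['t'],s['tool_pos'],s['eef_rot'],s['wrist_force'],s['opening'],s['q'])
E
```

```text
17.55 [0.68012664 0.08503019 0.22488217] [-1.46036817e-01  9.89277202e-01  2.43921526e-04 -1.95116050e-03] [-0.4028429  -0.06090081 -0.59803791] 8.041771037488642e-05 [ 1.21094358e-02  3.95425049e-01  1.19230876e+00 -3.96577349e-05
  1.55779135e+00 -1.85180876e+00]
```

View pics/s15.png

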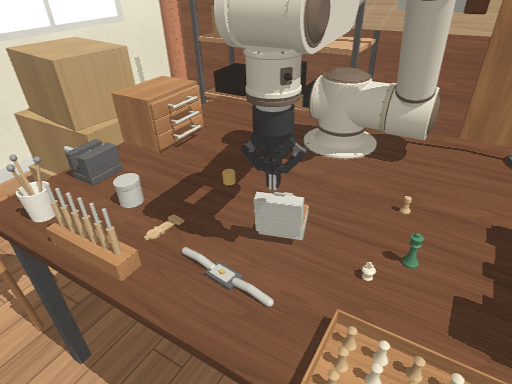

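Call:
step_arm([
  {"dx":0,"dy":0,"dz":-0.03,"wx":0,"wy":0,"wz":0},
  {"dx":0,"dy":0,"dz":-0.06,"wx":0,"wy":0,"wz":0},
  {"dx":0,"dy":0,"dz":-0.077,"wx":0,"wy":0,"wz":0},
  {"dx":0,"dy":0,"dz":-0.077,"wx":0,"wy":0,"wz":0},
  {"dx":0,"dy":0,"dz":-0.077,"wx":0,"wy":0,"wz":0},
])

```text
t: 18.05
tool_pos: [0.6784, 0.0841, 0.1519]
eef_rot: [-0.146, 0.989, -0.0, 0.0]
wrist_force: [0.7, 0.8, 1.8]
opening: -0.0
```

```bash
cat > st2.py <<'E'
from h import *
import sys
s=read_state();C=np.array([.5575,.0483]);a=np.radians(16.8);ex=np.array([np.cos(a),np.sin(a)]);ey=np.array([-ex[1],ex[0]])
p=s['tool_pos'];print(s['t'],p.round(4),'case',((p[:2]-C)@ex).round(4),((p[:2]-C)@ey).round(4),s['wrist_force'].round(2),s['moment'].round(2))
if len(sys.argv)>1: snap('scene',sys.argv[1])
E
python3 st2.py s16
```

```text
18.05 [0.6784 0.0841 0.1519] case 0.126 -0.0006 [0.68 0.8  1.81] [-0.09  0.01 -0.04]
```

View pics/s16.png

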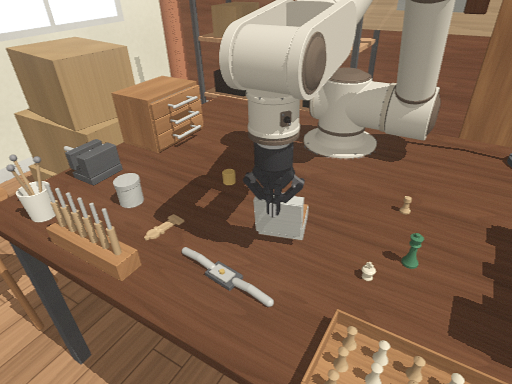

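Call:
step_arm([
  {"dx":-0.0096,"dy":-0.0029,"dz":0,"wx":0,"wy":0,"wz":0},
  {"dx":-0.0163,"dy":-0.0049,"dz":0,"wx":0,"wy":0,"wz":0},
  {"dx":-0.022,"dy":-0.0066,"dz":0.001,"wx":0,"wy":0,"wz":0},
  {"dx":-0.028,"dy":-0.0084,"dz":0.003,"wx":0,"wy":0,"wz":0},
  {"dx":-0.034,"dy":-0.0102,"dz":0.005,"wx":0,"wy":0,"wz":0},
  {"dx":-0.04,"dy":-0.012,"dz":0.007,"wx":0,"wy":0,"wz":0},
])

```text
t: 18.7
tool_pos: [0.638, 0.072, 0.1588]
eef_rot: [-0.146, 0.989, -0.0, 0.0]
wrist_force: [0.8, -1.2, 0.2]
opening: 0.0002
```

```bash
python3 st2.py s17
```

```text
18.7 [0.638  0.072  0.1588] case 0.0839 -0.0006 [ 0.79 -1.19  0.18] [-0.04 -0.2   0.02]
```

View pics/s17.png

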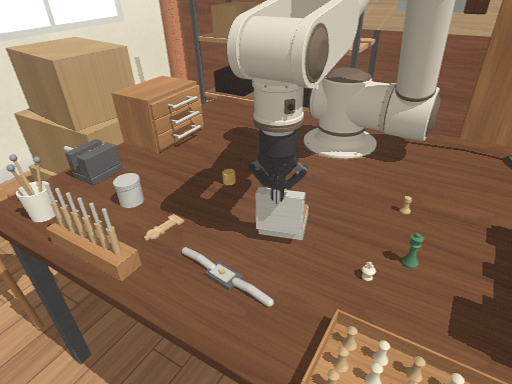

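Call:
step_arm([
  {"dx":-0.0082,"dy":-0.0025,"dz":0.0005,"wx":0,"wy":0,"wz":0},
  {"dx":-0.0163,"dy":-0.0049,"dz":0.001,"wx":0,"wy":0,"wz":0},
  {"dx":-0.0258,"dy":-0.0078,"dz":0.001,"wx":0,"wy":0,"wz":0},
  {"dx":-0.0345,"dy":-0.0104,"dz":0.0005,"wx":0,"wy":0,"wz":0},
  {"dx":-0.0435,"dy":-0.0131,"dz":-0.0015,"wx":0,"wy":0,"wz":0},
  {"dx":-0.0522,"dy":-0.0157,"dz":-0.004,"wx":0,"wy":0,"wz":0},
])

```text
t: 19.35
tool_pos: [0.5854, 0.0562, 0.1543]
eef_rot: [-0.146, 0.989, -0.0, 0.0]
wrist_force: [1.4, -0.0, 1.1]
opening: 0.0003
```

```bash
python3 st2.py s18
```

```text
19.35 [0.5854 0.0562 0.1543] case 0.029 -0.0005 [ 1.37 -0.04  1.06] [-0.07 -0.18 -0.01]
```

View pics/s18.png

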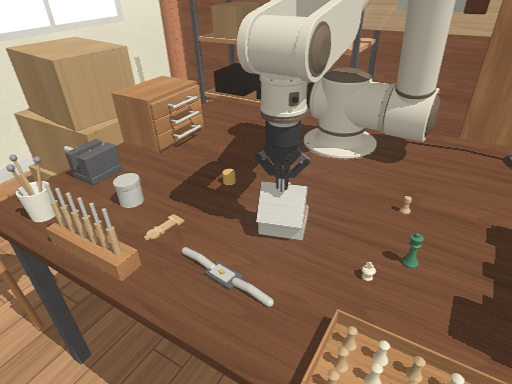

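Call:
step_arm([
  {"dx":-0.0081,"dy":-0.0024,"dz":-0.0035,"wx":0,"wy":0,"wz":0},
  {"dx":-0.0163,"dy":-0.0049,"dz":-0.008,"wx":0,"wy":0,"wz":0},
  {"dx":-0.024,"dy":-0.0072,"dz":-0.0135,"wx":0,"wy":0,"wz":0},
  {"dx":-0.0306,"dy":-0.0092,"dz":-0.019,"wx":0,"wy":0,"wz":0},
  {"dx":-0.0368,"dy":-0.0111,"dz":-0.026,"wx":0,"wy":0,"wz":0},
  {"dx":-0.0429,"dy":-0.013,"dz":-0.033,"wx":0,"wy":0,"wz":0},
])

```text
t: 20.0
tool_pos: [0.5428, 0.0433, 0.1207]
eef_rot: [-0.146, 0.989, -0.0, -0.0]
wrist_force: [0.1, -0.3, 0.2]
opening: 0.0004
```

```bash
python3 st2.py s19
```

```text
20.0 [0.5428 0.0433 0.1207] case -0.0156 -0.0005 [ 0.12 -0.33  0.15] [ 0.06 -0.08  0.08]
```

View pics/s19.png

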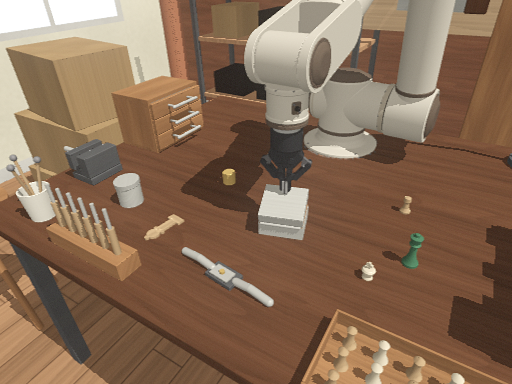

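Call:
step_arm([
  {"dx":-0.0025,"dy":-0.0008,"dz":-0.0035,"wx":0,"wy":0,"wz":0},
  {"dx":-0.0052,"dy":-0.0016,"dz":-0.007,"wx":0,"wy":0,"wz":0},
  {"dx":-0.0063,"dy":-0.0019,"dz":-0.009,"wx":0,"wy":0,"wz":0},
  {"dx":-0.0074,"dy":-0.0022,"dz":-0.011,"wx":0,"wy":0,"wz":0},
  {"dx":-0.008,"dy":-0.0024,"dz":-0.0125,"wx":0,"wy":0,"wz":0},
  {"dx":-0.0086,"dy":-0.0026,"dz":-0.0135,"wx":0,"wy":0,"wz":0},
])

```text
t: 20.65
tool_pos: [0.5347, 0.0408, 0.1078]
eef_rot: [-0.146, 0.989, -0.0, -0.0]
wrist_force: [-0.3, 0.8, 1.4]
opening: -0.0001
```

```bash
python3 st2.py s20
```

```text
20.65 [0.5347 0.0408 0.1078] case -0.0239 -0.0006 [-0.3   0.78  1.43] [-0.02  0.01  0.04]
```

Call:
step_arm([
  {"dx":-0.0003,"dy":-0.0001,"dz":-0.0006,"wx":0,"wy":0,"wz":0},
  {"dx":-0.0006,"dy":-0.0002,"dz":-0.0012,"wx":0,"wy":0,"wz":0},
  {"dx":-0.0008,"dy":-0.0002,"dz":-0.0018,"wx":0,"wy":0,"wz":0},
  {"dx":-0.001,"dy":-0.0003,"dz":-0.0024,"wx":0,"wy":0,"wz":0},
  {"dx":-0.0013,"dy":-0.0004,"dz":-0.003,"wx":0,"wy":0,"wz":0},
])

```text
t: 21.2
tool_pos: [0.5335, 0.0404, 0.105]
eef_rot: [-0.146, 0.989, -0.0, 0.0]
wrist_force: [-1.4, -0.2, 6.1]
opening: -0.0
```

Call:
step_arm([
  {"dx":-0.0002,"dy":-0.0001,"dz":-0.0005,"wx":0,"wy":0,"wz":0},
  {"dx":-0.0004,"dy":-0.0001,"dz":-0.001,"wx":0,"wy":0,"wz":0},
  {"dx":-0.0006,"dy":-0.0002,"dz":-0.0015,"wx":0,"wy":0,"wz":0},
  {"dx":-0.0006,"dy":-0.0002,"dz":-0.0015,"wx":0,"wy":0,"wz":0},
])

```text
t: 21.6
tool_pos: [0.5329, 0.0402, 0.1035]
eef_rot: [-0.146, 0.989, -0.0, 0.0]
wrist_force: [-2.0, 0.1, 6.4]
opening: 0.0002
```

Call:
step_arm([
  {"dx":-0.0002,"dy":-0.0001,"dz":-0.0004,"wx":0,"wy":0,"wz":0},
  {"dx":-0.0003,"dy":-0.0001,"dz":-0.0008,"wx":0,"wy":0,"wz":0},
  {"dx":-0.0003,"dy":-0.0001,"dz":-0.0008,"wx":0,"wy":0,"wz":0},
])

```text
t: 21.9
tool_pos: [0.5325, 0.0401, 0.1029]
eef_rot: [-0.146, 0.989, -0.0, 0.0]
wrist_force: [-2.4, -0.1, 8.3]
opening: -0.0
```

Call:
step_arm([
  {"dx":-0.0002,"dy":-0.0001,"dz":-0.0004,"wx":0,"wy":0,"wz":0},
  {"dx":-0.0003,"dy":-0.0001,"dz":-0.0008,"wx":0,"wy":0,"wz":0},
  {"dx":-0.0003,"dy":-0.0001,"dz":-0.0008,"wx":0,"wy":0,"wz":0},
])

```text
t: 22.2
tool_pos: [0.5322, 0.04, 0.1017]
eef_rot: [-0.146, 0.989, -0.0, -0.0]
wrist_force: [-0.3, 0.6, 0.4]
opening: 0.0002
```

```bash
python3 st2.py s21; python3 - <<'E'
from h import *
P=cloud(load('s21'));C=np.array([.5575,.0483]);a=np.radians(16.8);ex=np.array([np.cos(a),np.sin(a)]);ey=np.array([-ex[1],ex[0]])
X=(P[...,:2]-C)@ex;Y=(P[...,:2]-C)@ey;m=(abs(X)<.045)&(abs(Y)<.05)&(abs(Y)>.02)&(P[...,2]>.06)&(P[...,2]<.09)
A=np.polyfit(X[m],P[...,2][m],1);r=P[...,2]-np.polyval(A,X);m&=abs(r)<.003;A=np.polyfit(X[m],P[...,2][m],1);print(m.sum(),A)
E
```

```text
22.2 [0.5322 0.04   0.1017] case -0.0266 -0.0006 [-0.31  0.62  0.36] [ 0.04 -0.   -0.  ]
531 [-0.06092864  0.07534393]
```

Call:
step_arm([
  {"dx":0,"dy":0,"dz":0,"wx":0,"wy":0,"wz":0},
  {"dx":0,"dy":0,"dz":0,"wx":0,"wy":0,"wz":0},
])

```text
t: 22.45
tool_pos: [0.5322, 0.0401, 0.1016]
eef_rot: [-0.146, 0.989, -0.0, -0.0]
wrist_force: [-0.5, -0.8, 0.7]
opening: 0.0002
```

```bash
python3 st2.py s22; cat > lid.py <<'E'
from h import *
import sys
P=cloud(load(sys.argv[1]));C=np.array([.5575,.0483]);a=np.radians(16.8);ex=np.array([np.cos(a),np.sin(a)]);ey=np.array([-ex[1],ex[0]])
X=(P[...,:2]-C)@ex;Y=(P[...,:2]-C)@ey;m=(abs(X)<.045)&(abs(Y)<.05)&(abs(Y)>.02)&(P[...,2]>.06)&(P[...,2]<.09)
A=np.polyfit(X[m],P[...,2][m],1);r=P[...,2]-np.polyval(A,X);m&=abs(r)<.003;A=np.polyfit(X[m],P[...,2][m],1);print(m.sum(),A)
E
for i in s22 s21 s20 scene0; do python3 lid.py $i;done
```

```text
22.45 [0.5322 0.0401 0.1016] case -0.0266 -0.0006 [-0.47 -0.83  0.68] [0.03 0.01 0.  ]
525 [-0.06344537  0.075433  ]
531 [-0.06092864  0.07534393]
574 [-0.14538613  0.07965851]
501 [-0.02177696  0.0733239 ]
```

View pics/s22.png

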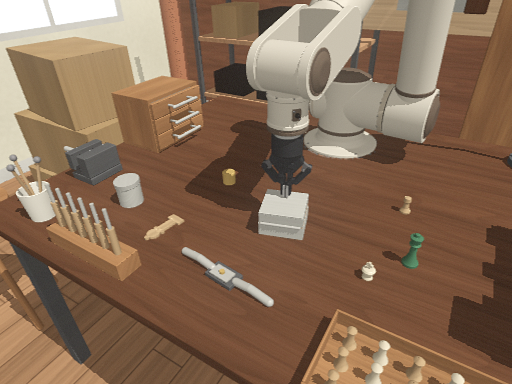

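Call:
step_arm([
  {"dx":-0.0002,"dy":-0.0001,"dz":-0.0005,"wx":0,"wy":0,"wz":0},
  {"dx":-0.0004,"dy":-0.0001,"dz":-0.001,"wx":0,"wy":0,"wz":0},
  {"dx":-0.0006,"dy":-0.0002,"dz":-0.0015,"wx":0,"wy":0,"wz":0},
  {"dx":-0.0006,"dy":-0.0002,"dz":-0.0015,"wx":0,"wy":0,"wz":0},
])

```text
t: 22.9
tool_pos: [0.5317, 0.0398, 0.1003]
eef_rot: [-0.146, 0.989, -0.0, 0.0]
wrist_force: [0.4, 0.5, 1.0]
opening: 0.0
```

Call:
step_arm([
  {"dx":-0.0002,"dy":-0.0001,"dz":-0.0004,"wx":0,"wy":0,"wz":0},
  {"dx":-0.0003,"dy":-0.0001,"dz":-0.0008,"wx":0,"wy":0,"wz":0},
  {"dx":-0.0005,"dy":-0.0001,"dz":-0.0012,"wx":0,"wy":0,"wz":0},
  {"dx":-0.0005,"dy":-0.0001,"dz":-0.0012,"wx":0,"wy":0,"wz":0},
])

```text
t: 23.3
tool_pos: [0.5312, 0.0397, 0.099]
eef_rot: [-0.146, 0.989, -0.0, 0.0]
wrist_force: [1.6, 0.0, 1.1]
opening: -0.0004
```

```bash
python3 st2.py s23; python3 lid.py s23
```

```text
23.3 [0.5312 0.0397 0.099 ] case -0.0277 -0.0006 [1.62 0.03 1.08] [-0.01 -0.14  0.03]
506 [-0.03774191  0.07417899]
```

Call:
step_arm([
  {"dx":-0.0002,"dy":-0.0001,"dz":-0.0004,"wx":0,"wy":0,"wz":0},
  {"dx":-0.0003,"dy":-0.0001,"dz":-0.0008,"wx":0,"wy":0,"wz":0},
  {"dx":-0.0005,"dy":-0.0001,"dz":-0.0012,"wx":0,"wy":0,"wz":0},
  {"dx":-0.0005,"dy":-0.0001,"dz":-0.0012,"wx":0,"wy":0,"wz":0},
])

```text
t: 23.75
tool_pos: [0.5305, 0.0396, 0.0977]
eef_rot: [-0.146, 0.989, -0.0, -0.0]
wrist_force: [1.1, -0.3, 0.3]
opening: -0.0002
```

Call:
step_arm([
  {"dx":0,"dy":0,"dz":-0.0003,"wx":0,"wy":0,"wz":0},
  {"dx":0,"dy":0,"dz":-0.0006,"wx":0,"wy":0,"wz":0},
  {"dx":0,"dy":0,"dz":-0.0006,"wx":0,"wy":0,"wz":0},
])

```text
t: 24.05
tool_pos: [0.5305, 0.0396, 0.0971]
eef_rot: [-0.146, 0.989, -0.0, -0.0]
wrist_force: [-0.5, -0.9, 1.1]
opening: 0.0001
```

Call:
step_arm([
  {"dx":0,"dy":0,"dz":-0.0003,"wx":0,"wy":0,"wz":0},
  {"dx":0,"dy":0,"dz":-0.0006,"wx":0,"wy":0,"wz":0},
  {"dx":0,"dy":0,"dz":-0.0006,"wx":0,"wy":0,"wz":0},
])

```text
t: 24.35
tool_pos: [0.5306, 0.0396, 0.0966]
eef_rot: [-0.146, 0.989, -0.0, -0.0]
wrist_force: [-1.8, -1.7, 1.3]
opening: -0.0003
```

Call:
step_arm([
  {"dx":0,"dy":0,"dz":-0.0002,"wx":0,"wy":0,"wz":0},
  {"dx":0,"dy":0,"dz":-0.0004,"wx":0,"wy":0,"wz":0},
  {"dx":0,"dy":0,"dz":-0.0004,"wx":0,"wy":0,"wz":0},
])

```text
t: 24.65
tool_pos: [0.5307, 0.0396, 0.0962]
eef_rot: [-0.146, 0.989, -0.0, -0.0]
wrist_force: [-0.9, -1.1, 0.8]
opening: 0.0003
```

```bash
python3 st2.py s24; python3 lid.py s24
```

```text
24.65 [0.5307 0.0396 0.0962] case -0.0282 -0.0005 [-0.87 -1.11  0.79] [-0.03  0.23  0.01]
489 [-0.00575637  0.07246597]
```

Call:
step_arm([
  {"dx":0,"dy":0,"dz":-0.0003,"wx":0,"wy":0,"wz":0},
  {"dx":0,"dy":0,"dz":-0.0005,"wx":0,"wy":0,"wz":0},
  {"dx":0,"dy":0,"dz":-0.0005,"wx":0,"wy":0,"wz":0},
])

```text
t: 25.0
tool_pos: [0.5307, 0.0396, 0.096]
eef_rot: [-0.146, 0.989, -0.0, 0.0]
wrist_force: [-2.1, -0.7, 5.6]
opening: -0.0
```

Call:
step_arm([
  {"dx":0,"dy":0,"dz":-0.0002,"wx":0,"wy":0,"wz":0},
  {"dx":0,"dy":0,"dz":-0.0003,"wx":0,"wy":0,"wz":0},
  {"dx":0,"dy":0,"dz":-0.0003,"wx":0,"wy":0,"wz":0},
])

```text
t: 25.3
tool_pos: [0.5307, 0.0396, 0.0959]
eef_rot: [-0.146, 0.989, -0.0, 0.0]
wrist_force: [-4.4, 0.2, 9.2]
opening: -0.0002
```

The lid is on its stop, pressed with about 9 N. I back off and check that it holds.

Call:
step_arm([
  {"dx":0,"dy":0,"dz":0.002,"wx":0,"wy":0,"wz":0},
  {"dx":0,"dy":0,"dz":0.006,"wx":0,"wy":0,"wz":0},
  {"dx":0,"dy":0,"dz":0.012,"wx":0,"wy":0,"wz":0},
  {"dx":0,"dy":0,"dz":0.012,"wx":0,"wy":0,"wz":0},
  {"dx":0,"dy":0,"dz":0.012,"wx":0,"wy":0,"wz":0},
])

```text
t: 25.8
tool_pos: [0.5307, 0.0396, 0.1076]
eef_rot: [-0.146, 0.989, -0.0, 0.0]
wrist_force: [-0.4, 0.4, -0.8]
opening: 0.0001
```

```bash
python3 st2.py s25; python3 lid.py s25
```

```text
25.8 [0.5307 0.0396 0.1076] case -0.0281 -0.0006 [-0.35  0.37 -0.83] [0.06 0.01 0.05]
510 [-0.02320366  0.07344583]
```

Call:
step_arm([
  {"dx":0,"dy":0,"dz":0.03,"wx":0,"wy":0,"wz":0},
  {"dx":0,"dy":0,"dz":0.07,"wx":0,"wy":0,"wz":0},
  {"dx":-0.02,"dy":-0.006,"dz":0.11,"wx":0,"wy":0,"wz":0},
  {"dx":-0.06,"dy":-0.04,"dz":0.14,"wx":0,"wy":0,"wz":0},
  {"dx":-0.1,"dy":-0.07,"dz":0.14,"wx":0,"wy":0,"wz":0},
  {"dx":-0.1,"dy":-0.07,"dz":0.14,"wx":0,"wy":0,"wz":0},
  {"dx":-0.1,"dy":-0.07,"dz":0.14,"wx":0,"wy":0,"wz":0},
  {"dx":-0.1,"dy":-0.07,"dz":0.14,"wx":0,"wy":0,"wz":0},
])

```text
t: 26.65
tool_pos: [0.4311, -0.0302, 0.2473]
eef_rot: [-0.145, 0.989, 0.0, 0.0]
wrist_force: [-0.0, -0.6, -0.2]
opening: 0.0001
```

```bash
python3 st2.py s26; python3 lid.py s26; python3 - <<'E'
from h import *
a=load('scene0')['color'].astype(int);b=load('s26')['color'].astype(int)
d=(abs(a-b).max(-1)>60).astype(np.uint8);n,_,st,_=cv2.connectedComponentsWithStats(d);print([x.tolist() for x in st[1:] if x[4]>25])
E
```

```text
26.65 [ 0.4311 -0.0302  0.2473] case -0.1437 -0.0386 [-0.03 -0.61 -0.22] [-0.    0.01 -0.03]
497 [-0.02024721  0.07335153]
[[171, 0, 27, 27, 405], [250, 0, 102, 85, 4054], [307, 0, 11, 8, 54], [398, 0, 63, 91, 2783], [166, 3, 6, 9, 31], [169, 26, 26, 47, 414], [203, 49, 6, 11, 37], [271, 54, 26, 5, 93], [146, 76, 49, 9, 222], [366, 84, 72, 64, 2507], [309, 89, 55, 46, 494], [263, 95, 40, 30, 323], [302, 111, 12, 28, 120], [324, 122, 28, 11, 145], [306, 128, 49, 28, 752], [346, 136, 31, 20, 297], [176, 186, 11, 15, 108]]
```

View pics/s26.png

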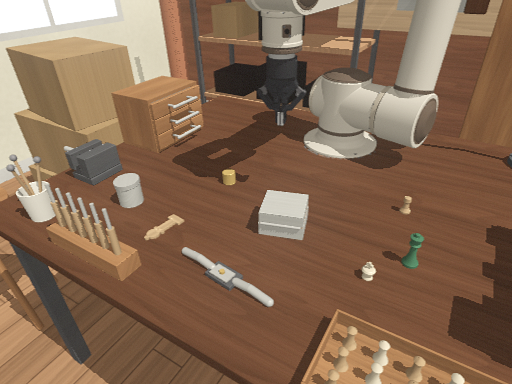

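The scene view shows the case shut at (284,213). The tin, template, spokeshave, chessmen and big weight are where they began, and only the picked weight at (182,193) is gone. The robot is clear, so I hand in.

```bash
python3 -c "
from cell import *
print(close_job())"
```

```text
the job is handed in; nothing more can be done
None
```

I pressed the latch, stood the 28 mm weight in the recess and pushed the lid shut. The job was handed in at about 27 s of the 72 s allowed; no verdict was reported.

- **Latch:** I felt my way down in steps of 0.3 to 0.5 mm at about 2 N, and the lid sprang fully open.
- **Weight:** I lowered it until I felt the recess floor, at about 12 N on the wrist, then let it go. With the lid still open, the wrist camera put its top at about 63 mm (64 mm expected) and its centre within about 1 mm of the recess centre as seen by the same camera. I did not see it again once the lid was shut.
- **Lid:** I pushed it over from behind. Resistance rose to about 8 N, gave way, and the lid met its stop at about 9 N.
- **Last checks:** After I backed off, the lid held at about 0.02 rad, the same as its latched angle at the start. Comparing the first and last pictures showed changes only at the robot and where the weight had stood, so no bystander had visibly moved.

The wrist camera read about 2 mm off from the other two cameras. I allowed for that by placing the weight from the recess-to-weight offset it measured, which agreed with theirs to about 1 mm. No check failed.

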